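# Deburr the sawn end of a tube in the bench vise

### The arm

A 6-joint arm with a two-finger parallel gripper is mounted at the origin on the work surface. World frame = base frame: x ahead of the robot, y to its left, z up, the work surface at z = 0. Lengths are in mm, angles in rad, forces in N, time in s.
With the tool pointing down it reaches from about 350 to 775 mm from the base axis. Payload 7.3 kg.
Tool frame: the origin (TCP) lies between the finger pads; the fingertips stand 22 mm ahead of it and the grasp point (between the pads) lies 3 mm ahead of it (nose_length is the distance from the TCP to the fingertips, in mm); z points along the fingers, y is the direction in which the jaws open and shut (so a half turn about z gives the same grasp; the last joint's range is limited). The gripper opens to 92 mm and grips with 3 to 60 N. Pads are 19 mm wide; open, the fingers measure 130 mm over their backs; the gripper's body (75 mm by 190 mm) begins 47 mm behind the grasp point.
Start: joints at [1.072, 0.342, 1.524, -0, 1.275, -0.146], TCP at [181.387, 492.688, 248.741] pointing down, gripper open.
Joint ranges: [-2.53, 2.53], [-0.77, 2.02], [0.04, 2.7], [-1, 4.14], [0.28, 2.66], [-3.11, 3.11]. Speed limits (rad/s): [2.57, 2.57, 3.14, 3.14, 3.14, 3.14].

### API

Orientations are given as [roll, pitch, yaw] about the fixed x, y, z axes, in that order (R = Rz(yaw) Ry(pitch) Rx(roll)).
In Python, from plant import get_obs, capture, close_job, nose_length gives the robot as it stands.
- The arm moves only by the tool step_arm, never from a script. Its argument "increments" is text: rows parted by semicolons, each of 7 numbers parted by spaces: the turn, a rotation vector about the tool's x, y, z in rad, then the shift along the tool's x, y, z in mm, then the opening, from -1 (shut) to 1 (fully open). A call has 1 to 20 rows; each row is the pose to reach, as a shift and turn from the pose commanded when the call began, along the tool's axes at that moment; what a row does not reach only later rows make up. A row lasts 1/8 s, in which the tool goes at most 62.5 mm and 10.7 degrees, less where a joint would pass 70% of its speed; a pose out of reach is approached as far as the arm can. A call with a gripper value outside its range is refused whole. The fingers move at their own pace and stop on an object; the grip force is fixed at half the most. Time passes only in rows, so rows that repeat a pose let the fingers close. It gives the time, the measured TCP pose, the force and the opening at its end, in the units of the state.
- get_obs(): the state, without advancing time (a new reading comes with each control period).
- capture(name): name is "side" or "top"; returns a dict with "frame" (420x560x3 uint8, red, green, blue), "K" (3x3 intrinsics, pixels), "extrinsics" (4x4, takes a point from world to camera coordinates). Camera axes: x right, y down, z forward; pixel columns grow to the right and rows downward; lengths in mm; the calibration is good to about 2 mm. A picture is of the moment at which its call begins. There is no depth.
- close_job(): hands the job in, once; it reports no verdict.
The state is a dict: "time": time; "joint_positions": joint angles; "dq": joint speeds; "tau": joint torques, N m; "tool_pos": TCP position; "tcp_rot": TCP orientation; "contact_force": force on the tool from outside, world axes, zero at the start; "moment": the same for the moment, N m; "grip_width": finger opening in mm.
Only numpy, scipy, OpenCV 4.12 (cv2) and the standard library are available. Lean on these libraries where they do the work, as an engineer would, in place of code of your own. Each camera call takes 0.05 s, during which the arm holds its last target.

### The job

Take the red-handled deburring tool out of its wooden block and run its swivel blade right round the inside edge of the sawn tube in the vise: start at the dark weld seam, go clockwise seen from above and close the turn back at the seam, slowly, with the blade kept drawn lightly but steadily against the edge all the way and never forced hard enough to gouge it. Then stand the tool back in its hole in the block, fully down, and leave the screwdriver, the oil bottle and the tube offcut as they are.

Things in the scene. Friction and masses are not known exactly. Their poses are not given: they have to be found in the camera images.
- tool_grip (a point): grip point of the deburring tool: centre of its upright square red plastic handle (22 x 22 mm; reaches 59 mm above this point and 25 mm below it), 30 mm above the underside of the black collar. z up along the handle, x and y square to its flats. The tool weighs about 0.1 kg.
- tool_seat (a point): centre of the underside of the tool's black collar (32 mm across, 5 mm thick), which rests on the block's top when the tool is home. Below it hang a round steel nose (20 mm across, 16 mm long, its end tapered) and the blade.
- deburrer: the whole deburring tool; same point and axes as tool_seat.
- blade: dark 3 mm steel swivel blade; origin on the tool's axis at the nose's lower end, 16 mm below the collar's underside. Swivels freely, endlessly, about the tool's axis (its z, up); untouched, it turns with the handle. Runs 4 mm down, then slants 45 degrees down and out to its +x (7.5 mm out, 11.5 mm down) to a short tip (17 mm down). Drawn along an edge it trails like a castor.
- blade_edge (a point): middle of the slanted part's working side: 2.7 mm out towards the blade's +x, 8.8 mm below the blade's origin. This should bear on the edge: with the tool upright and its axis 2 to 3 mm outside the bore's edge, the slant hooks back into the bore, and the edge pushes it up and inwards about equally.
- tube: rigid steel tube upright in the vise, 51 mm outside, 45 mm bore; origin in the middle of its sawn mouth (top), 35 to 52 mm above the jaws. +x points to the weld seam, a dark 8 mm line down the tube and across the rim; z up. Sawn by hand up to 4 degrees out of square, some way its attitude does not show: the edge rises and falls 1.6 mm and must be felt. Oiled; 3 to 6 N is good, above 10 N gouges.
- vise: grey bench vise bolted to the bench; origin under the middle between its jaws on the bench, jaws 100 mm wide along y, their tops 124 mm above the bench; screw and handle on its -x side, anvil on the +x side.
- block: light wooden tool block fixed to the bench, 60 (x) x 180 (y) x 46 mm high; origin under its centre. The deburring tool's hole is at y = -50 mm, the screwdriver stands at y = +45 mm.
- tool_hole (a point): mouth of the deburring tool's hole in the top of the block: 25 mm across, 42 mm deep, z up.
- screwdriver: black-handled screwdriver standing in the block (handle 28 mm across, 70 mm tall above the block); origin at the handle's underside. Leave alone.
- oil: green oil bottle with white cap, 48 mm across, 110 mm tall, on the bench; origin under its centre. Leave alone.
- offcut: loose ring of the same tube, 51 mm across, 30 mm tall, on the bench; origin under its centre. Leave alone.

How it is judged:
By the outcome, as a careful person would: the job done as asked, in the order asked, and still so for the second after the job is handed in, with the robot touching nothing.
It also fails if it takes over 72 s, if anything falls off the work surface, if the arm or the gripper's body presses on something with over 40 N, if the wrist force passes 120 N, or if a joint passes its speed limit or range.

## Working session

There is one attempt and no reset: what is moved stays moved. The work goes in short steps, Python scripts to look and compute and a tool call to move; the robot and the scene stay as the last step left them, time stands still between calls to the robot, and variables do not carry over. Pictures are saved under pics/ and viewed, and the job is handed in when it is done.

Besides the shell and the picture viewer there is one more tool, called after "Call:" by a JSON object that holds its "method" and its "body". step_arm: Moves the arm, as the interface text tells. Its arguments: {"type":"object","properties":{"increments":{"type":"string"}},"required":["increments"]}

```bash
ls; mkdir -p pics
python3 - <<'E'
from plant import *
import cv2,numpy as np
o=get_obs()
print(o, nose_length)
for n in("side","top"):
    c=capture(n); cv2.imwrite(f"pics/{n}0.png",c["frame"][:,:,::-1]); print(n,c["K"].tolist(),np.round(c["extrinsics"],4).tolist())
    np.savez(n+"0.npz",**c)
E
```

```text
pics
{'time': 0.0, 'joint_positions': array([ 1.07200284e+00,  3.42728562e-01,  1.52507150e+00, -2.01690263e-05,
        1.27537022e+00, -1.45993467e-01]), 'dq': array([-4.11341201e-05,  1.05053891e-04,  1.57212980e-03,  1.22167993e-03,
        4.93389257e-04, -8.21469875e-04]), 'tau': array([ 1.43745830e-03, -4.31231368e+01, -2.44228417e+01,  7.18742958e-02,
        5.57643129e-02, -1.11974286e-04]), 'tool_pos': array([181.19396753, 492.32483911, 248.0228848 ]), 'tcp_rot': array([-3.14002900e+00, -2.10425676e-04,  2.78879836e+00]), 'contact_force': array([-0.27438868,  0.21940071, -0.53024369]), 'moment': array([0.01120421, 0.03023431, 0.06719578]), 'grip_width': 91.75003064666096} 22.0
side [[388.7775893027168, 0.0, 276.70986431223076], [0.0, 388.7775893027168, 211.02941025288965], [0.0, 0.0, 1.0]] [[-0.8693, -0.4942, -0.0066, 492.6209], [-0.2801, 0.5036, -0.8172, 261.8333], [0.4072, -0.7086, -0.5762, 494.4341], [0.0, 0.0, 0.0, 1.0]]
top [[408.8331933766972, 0.0, 284.47450077164393], [0.0, 408.8331933766972, 207.96335025335515], [0.0, 0.0, 1.0]] [[-0.0024, -0.9999, 0.0153, 11.4821], [-0.9956, 0.001, -0.094, 604.412], [0.0939, -0.0155, -0.9955, 825.1316], [0.0, 0.0, 0.0, 1.0]]
```

View pics/side0.png

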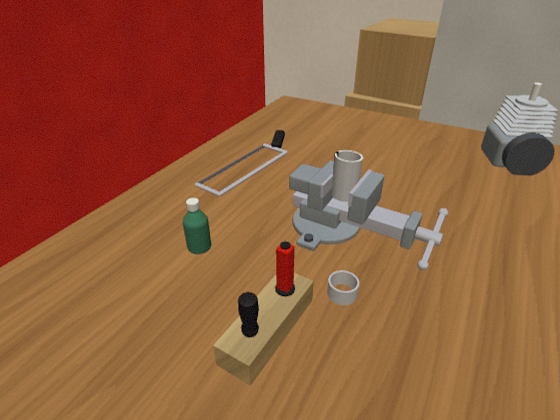

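View pics/top0.png

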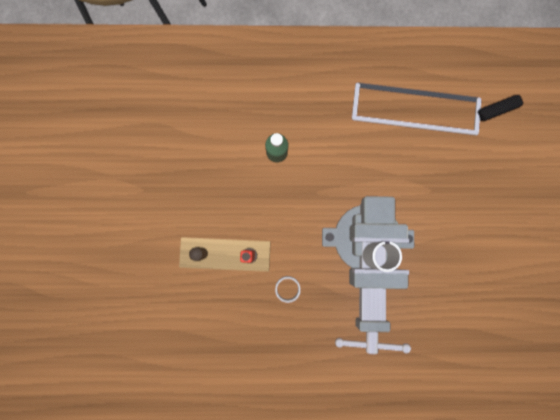

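The side view shows the red tool at about (285,270), the screwdriver at (249,312), the tube mouth at (348,158), the offcut at (343,287) and the oil bottle at (198,228). In the top view they are at (247,256), (198,254), (387,257), (288,290) and (277,145). I'll zoom in for detail.

```bash
cat > h.py <<'E'
import numpy as np,cv2
from scipy.spatial.transform import Rotation as Ro
def load(n): return dict(np.load(n))
def cam(c): 
    E=c["extrinsics"]; return E[:3,:3],E[:3,3]
def proj(c,P):
    R,t=cam(c); q=c["K"]@(R@np.asarray(P,float)+t); return q[:2]/q[2]
def ray(c,u,v):
    R,t=cam(c); d=R.T@np.linalg.inv(c["K"])@np.array([u,v,1.]); return -R.T@t,d/np.linalg.norm(d)
def plane(c,u,v,z):
    o,d=ray(c,u,v); return o+d*(z-o[2])/d[2]
def tri(c1,p1,c2,p2):
    A=np.zeros((3,3));b=np.zeros(3);
    for c,p in((c1,p1),(c2,p2)):
        o,d=ray(c,*p);M=np.eye(3)-np.outer(d,d);A+=M;b+=M@o
    return np.linalg.solve(A,b)
def crop(c,x,y,w,h,s,name):
    cv2.imwrite(name,cv2.resize(c["frame"][y:y+h,x:x+w,::-1],None,fx=s,fy=s,interpolation=cv2.INTER_CUBIC))
E
python3 - <<'E'
from h import *
s=load("side0.npz");t=load("top0.npz")
print([ (-cam(c)[0].T@cam(c)[1]).round(0) for c in (s,t)])
crop(s,210,140,190,140,4,"pics/c_s1.png")
crop(t,320,190,110,110,5,"pics/c_t1.png")
crop(t,170,220,140,100,5,"pics/c_t2.png")
crop(s,210,220,160,150,4,"pics/c_s2.png")
E
```

```text
[array([300., 462., 502.]), array([524.,  24., 878.])]
```

View pics/c_s1.png

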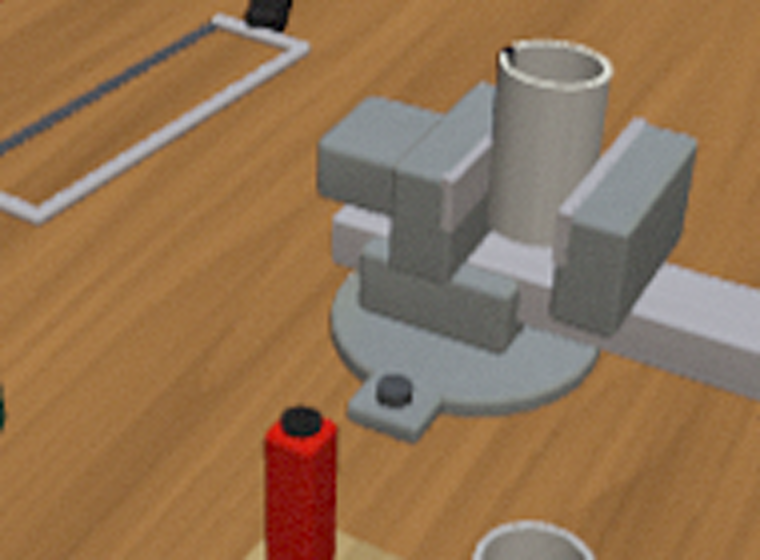

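View pics/c_t1.png

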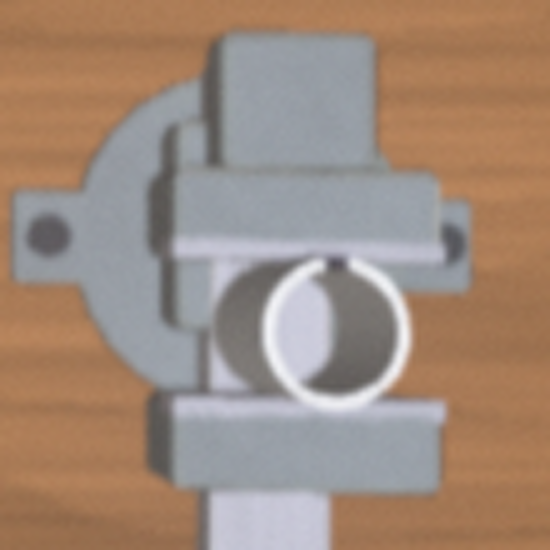

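View pics/c_t2.png

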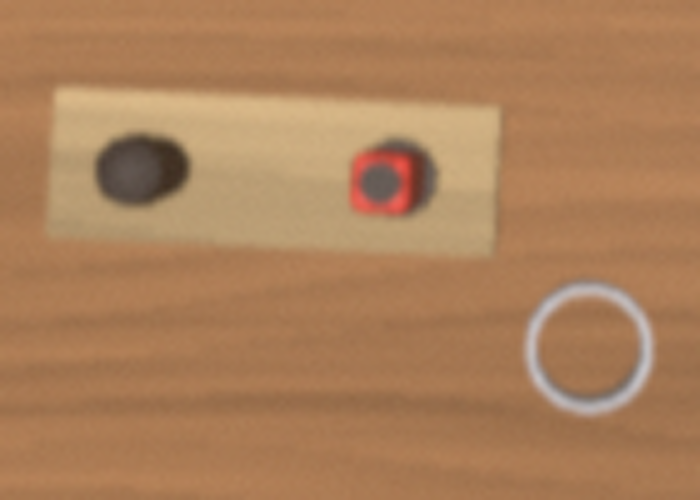

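View pics/c_s2.png

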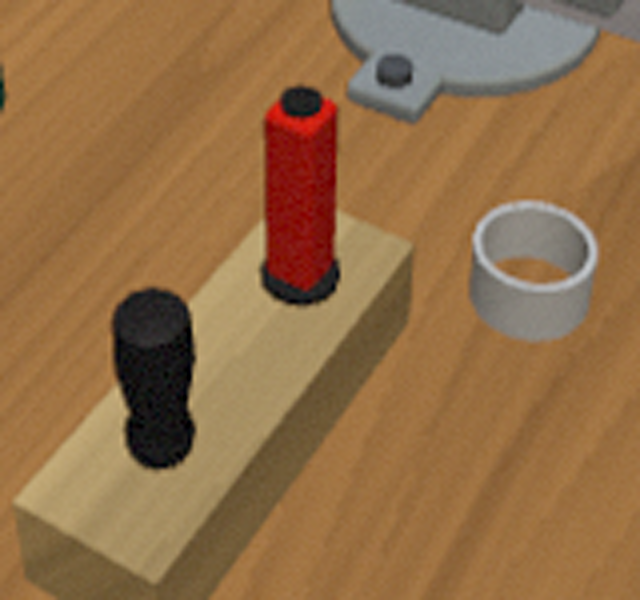

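Run:
```python
from h import *
s=load("side0.npz");t=load("top0.npz")
# rim top view
f=t["frame"].astype(int); m=((f.min(2)>215)).astype(np.uint8); m[:, :360]=0;m[:,420:]=0;m[:230]=0;m[285:]=0
cs,_=cv2.findContours(m,cv2.RETR_CCOMP,cv2.CHAIN_APPROX_NONE)
for c in cs:
    if len(c)>30: print("top rim",len(c),cv2.fitEllipse(c))
ys,xs=np.nonzero(m);A=np.c_[2*xs,2*ys,np.ones(len(xs))];
x=np.linalg.lstsq(A,xs**2+ys**2,rcond=None)[0];pt=x[:2];print("circ",pt,np.sqrt(x[2]+pt@pt),len(xs))
# side rim
f=s["frame"].astype(int); 
sub=f[145:175,325:372].min(2);print(sub.max(),np.percentile(sub,[50,80,90,95]))
m=((f.min(2)>190)).astype(np.uint8); m[:, :328]=0;m[:,368:]=0;m[:148]=0;m[168:]=0
cs,_=cv2.findContours(m,cv2.RETR_EXTERNAL,cv2.CHAIN_APPROX_NONE)
c=max(cs,key=len);print(len(c),cv2.fitEllipse(c),cv2.boundingRect(c))
ps=np.array(cv2.fitEllipse(c)[0])
P=tri(t,pt,s,ps);print("tube",P,proj(t,P)-pt,proj(s,P)-ps)
seam=tri(t,(387.5,242.4),s,(336.8,153));print("seam",seam,[proj(c,seam) for c in(t,s)])
for z in (P[2],): print(plane(t,*pt,z),plane(s,*ps,z),plane(t,387.5,242.4,z),plane(s,336.8,153,z))
# red
f=cv2.cvtColor(t["frame"],cv2.COLOR_RGB2HSV); 
m=((((f[:,:,0]<6)|(f[:,:,0]>174))&(f[:,:,1]>150))).astype(np.uint8); m[:,:220]=0;m[:,280:]=0;m[:240]=0;m[280:]=0
c=max(cv2.findContours(m,cv2.RETR_EXTERNAL,cv2.CHAIN_APPROX_NONE)[0],key=len); r=cv2.minAreaRect(c);print("red",r); print(plane(t,*r[0],135), plane(t,246.3,256.4,135))
# block top mask
m=cv2.inRange(t["frame"],(150,125,75),(230,210,160)); m[:225]=0;m[280:]=0;m[:,:170]=0;m[:,280:]=0
c=max(cv2.findContours(m,cv2.RETR_EXTERNAL,cv2.CHAIN_APPROX_NONE)[0],key=len);r=cv2.minAreaRect(c);print("block",r)
B=np.array([plane(t,*p,46) for p in cv2.boxPoints(r)]);print(B.round(1)); print(np.linalg.norm(np.diff(B,axis=0),axis=1)); ce=B.mean(0);print(ce)
# offcut, oil etc
print("off",plane(t,288,290,30))
print("sd",plane(t,198,254,110),"oil",plane(t,277,140,110))
```

```text
top rim 140 ((386.9622802734375, 256.2198791503906), (26.81957244873047, 28.463878631591797), 177.94790649414062)
circ [387.02988838 256.3322378 ] 13.725550082867517 149
215 [106. 131. 143. 164.]
12 ((359.9166259765625, 157.4790802001953), (2.373506784439087, 5.528031826019287), 7.412515640258789) (359, 155, 3, 6)
tube [ 496.81227408 -168.98308676  167.00778196] [2.39932128 5.86496797] [-5.94032015  0.14898423]
seam [ 530.50438407 -166.03846295  169.59377495] [array([387.62582536, 242.66696015]), array([336.52884387, 153.01003625])]
[ 506.91468275 -165.07394633  167.00778196] [ 487.40851676 -174.85206127  167.00778196] [ 530.99051451 -166.5232368   167.00778196] [ 531.86219627 -171.20836439  167.00778196]
red ((246.5, 256.0), (12.0, 11.0), 90.0)
[507.43634964  80.80098741 135.        ] [506.72090656  81.15658959 135.        ]
block ((224.5, 257.5), (43.0, 109.0), 90.0)
[[546.  242.4  46. ]
 [545.6  22.   46. ]
 [459.3  22.1  46. ]
 [460.1 240.4  46. ]]
[220.43900229  86.29668888 218.29547712]
[502.74934086 131.7196845   46.        ]
off [435.7438739    3.67732181  30.        ]
sd [510.81811851 172.90130948 110.        ] oil [727.58076305  25.73402284 110.        ]
```

Run:
```python
from h import *
s=load("side0.npz");t=load("top0.npz")
f=s["frame"].astype(int)
m=((f.min(2)>160)).astype(np.uint8); m[:, :330]=0;m[:,368:]=0;m[:148]=0;m[168:]=0
pts=np.argwhere(m)[:,::-1].astype(np.float32);print(len(pts))
h=cv2.convexHull(pts.reshape(-1,1,2)); e=cv2.fitEllipse(h);print("rim",e,cv2.boundingRect(h))
pt=np.array([387.0,256.3])
for ps in (e[0],(348.1,156.0)):
    P=tri(t,pt,s,ps);print(P,proj(t,P)-pt,proj(s,P)-ps,plane(s,*ps,P[2]),plane(t,*pt,P[2]))
crop(s,325,140,50,40,16,"pics/c_s3.png")
crop(t,365,235,45,42,14,"pics/c_t3.png")
P=tri(t,pt,s,e[0])
for nm,c in(("s",s),("t",t)):
    im=cv2.imread(f"pics/c_{nm}3.png"); x0,y0,k=(325,140,16) if nm=="s" else (365,235,14)
    for r in (22.5,25.5):
      q=np.array([proj(c,P+[r*np.cos(a),r*np.sin(a),0]) for a in np.linspace(0,6.3,90)]); q=((q+.5-[x0,y0])*k-.5).astype(int)
      cv2.polylines(im,[q],False,(0,255,0),1)
    cv2.imwrite(f"pics/o_{nm}3.png",im)
```

```text
66
rim ((348.2512512207031, 155.90541076660156), (11.321795463562012, 27.881423950195312), 98.58595275878906) (335, 150, 28, 13)
[ 506.82475053 -164.27843664  170.17699061] [0.05876824 0.12966658] [-0.13224305  0.00660612] [ 506.6207307  -164.42129716  170.17699061] [ 507.04740904 -164.1823694   170.17699061]
[ 506.94865302 -164.28072523  169.95848481] [0.02468777 0.05439994] [-0.05549218  0.00278746] [ 506.86304404 -164.34074052  169.95848481] [ 507.042097   -164.24035234  169.95848481]
```

View pics/o_s3.png

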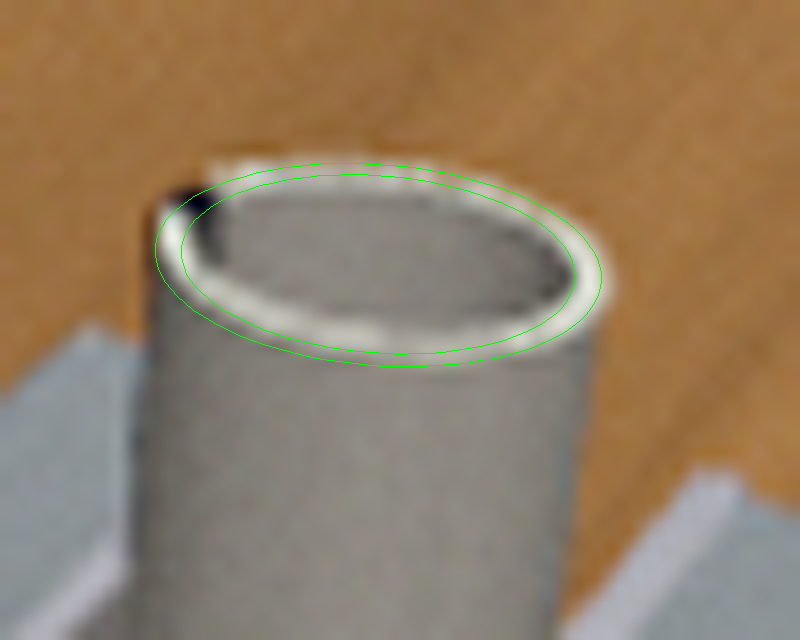

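View pics/o_t3.png

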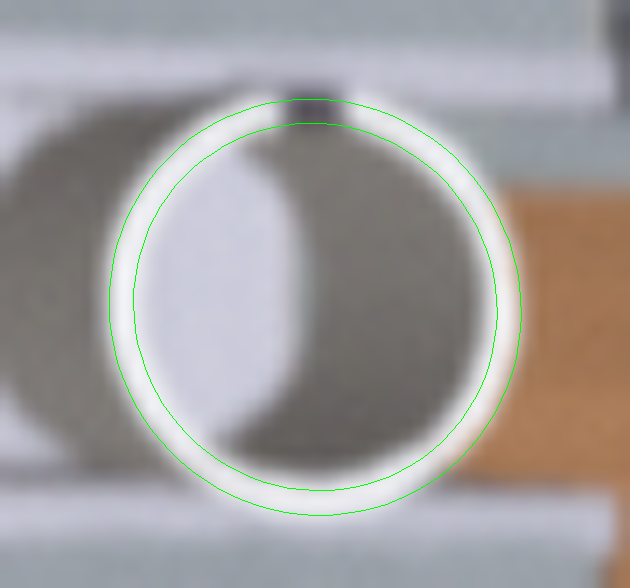

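The overlay puts the rim centre at about (507,-164,170.5), with the seam at its +x side. Now the block and the handle's yaw.

Run:
```python
from h import *
s=load("side0.npz");t=load("top0.npz")
# block corners from crops (5x top at 170,220 ; 4x side at 210,220)
f5=lambda x,y:((x+.5)/5-.5+170,(y+.5)/5-.5+220)
f4=lambda x,y:((x+.5)/4-.5+210,(y+.5)/4-.5+220)
C=np.array([plane(t,*f5(*p),46) for p in((55,88),(500,107),(494,256),(47,238))]);print(C.round(1),C.mean(0))
d=C[0]-C[1]+C[3]-C[2];yaw=np.arctan2(d[1],d[0])-np.pi/2;print("yaw",yaw,np.linalg.norm(d)/2,np.linalg.norm(C[0]-C[3]))
ce=C.mean(0);R=Ro.from_euler('z',yaw).as_matrix();print("hole top",ce+R@[0,-50,0])
D=np.array([plane(s,*f4(*p),46) for p in((412,246),(155,583),(17,505))]);print("side corners",D.round(1))
crop(t,230,240,35,32,20,"pics/c_t4.png")
crop(s,268,236,36,62,10,"pics/c_s4.png")
```

```text
[[543.6 221.   46. ]
 [535.5  41.1  46. ]
 [475.7  43.4  46. ]
 [483.4 222.9  46. ]] [509.55304349 132.10424988  46.        ]
yaw -0.043967753918734864 179.91185984647572 60.15597003088674
hole top [507.35536403  82.15257118  46.        ]
side corners [[474.3  44.1  46. ]
 [482.3 222.5  46. ]
 [539.6 220.7  46. ]]
```

View pics/c_t4.png

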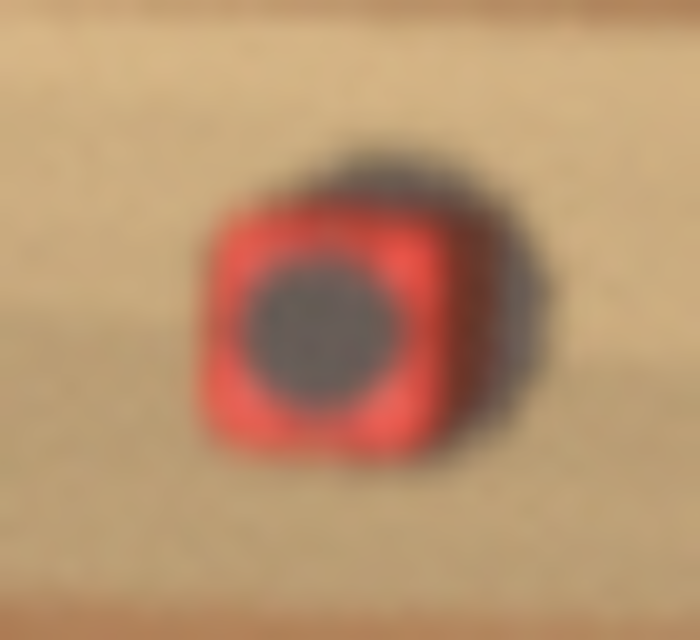

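View pics/c_s4.png

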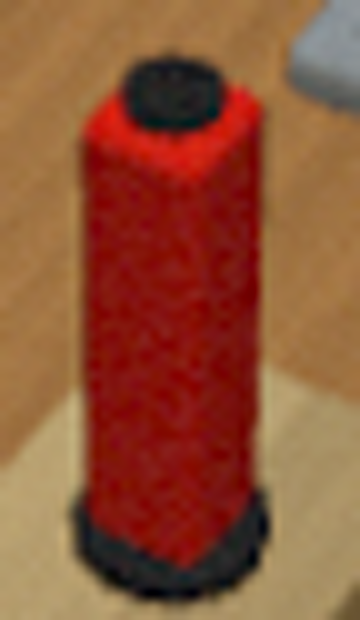

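Run:
```python
from h import *
s=load("side0.npz");t=load("top0.npz")
f=lambda x,y:((x+.5)/10-.5+268,(y+.5)/10-.5+236)
g=lambda x,y:((x+.5)/20-.5+230,(y+.5)/20-.5+240)
L,F,Rr=[plane(s,*f(*p),135) for p in((84,130),(190,182),(264,103))]
print(L,F,Rr); 
for a,b in((F,L),(F,Rr)): d=b-a;print(np.linalg.norm(d),np.degrees(np.arctan2(d[1],d[0])))
print("cap", plane(s,*f(176,80),140),plane(t,*g(323,330),140), plane(t,*g(323,330),135))
print("collar",plane(s,*f(171,515),50))
Q=[plane(t,*g(*p),135) for p in((222,210),(448,215),(435,458),(203,455))]
for i in range(4): d=Q[(i+1)%4]-Q[i];print(np.linalg.norm(d),np.degrees(np.arctan2(d[1],d[0])))
# tcp tool axes
R=Ro.from_euler('xyz',[-3.14,-0.0002,2.7888]).as_matrix();print(R.round(3))
```

```text
[514.26277327  92.60946492 135.        ] [495.56835355  95.05545161 135.        ] [494.38890683  74.65108954 135.        ]
18.85375769808467 -7.45426219937295
20.43842180290166 -93.30822424417944
cap [505.2077291   81.58243882 140.        ] [507.50913659  81.89165769 140.        ] [507.39568148  82.28627188 135.        ]
collar [505.79858636  81.02811258  50.        ]
20.384320328992413 -91.40835690366718
21.787132219790166 177.21342132497503
20.86133769910596 89.09218355362327
21.985838320465177 -4.015938365696966
[[-0.938  0.346 -0.001]
 [ 0.346  0.938 -0.001]
 [ 0.    -0.002 -1.   ]]
```

```bash
cat >> h.py <<'E'
# commanded pose bookkeeping
import json,os
def getc():
    d=json.load(open("cmd.json")); return np.array(d["p"]),Ro.from_quat(d["q"])
def setc(p,r): json.dump(dict(p=list(map(float,p)),q=list(map(float,r.as_quat()))),open("cmd.json","w"))
def applyrow(row):
    p,r=getc(); row=np.array(row,float); setc(p+r.apply(row[3:6]),r*Ro.from_rotvec(row[:3]))
def rowto(P,yaw,tilt=None):
    "row to reach TCP P with tool down, x_tool azimuth yaw"
    p,r=getc(); R=Ro.from_euler('xyz',[np.pi,0,yaw]); 
    return np.r_[(r.inv()*R).as_rotvec(),r.inv().apply(np.array(P)-p)]
E
python3 - <<'E'
from h import *
setc([181.387,492.688,248.741],Ro.from_euler('xyz',[np.pi,0,2.7888]))
print(rowto([506.8,81.9,200],1.5108).round(4))
E
```

```text
[   0.       -0.        1.278  -447.3067 -273.0515   48.741 ]
```

Call:
{"method": "step_arm", "body": {"increments": "0 0 1.278 -447.3 -273 48.7 1;0 0 1.278 -447.3 -273 48.7 1;0 0 1.278 -447.3 -273 48.7 1;0 0 1.278 -447.3 -273 48.7 1;0 0 1.278 -447.3 -273 48.7 1;0 0 1.278 -447.3 -273 48.7 1;0 0 1.278 -447.3 -273 48.7 1;0 0 1.278 -447.3 -273 48.7 1;0 0 1.278 -447.3 -273 48.7 1;0 0 1.278 -447.3 -273 48.7 1;0 0 1.278 -447.3 -273 48.7 1"}}

```text
time: 1.48
tool_pos: [506.0, 82.6, 199.8]
tcp_rot: [-3.14, -0.0, 1.511]
contact_force: [0.2, 0.4, -0.4]
grip_width: 91.9
```

Run:
```python
from h import *
from plant import *
applyrow([0,0,1.278,-447.3,-273,48.7]); print(getc()[0])
o=get_obs();print(o["tool_pos"],o["tcp_rot"],o["contact_force"],o["time"])
s=capture("side");np.savez("side1.npz",**s);cv2.imwrite("pics/side1.png",s["frame"][:,:,::-1])
o=get_obs();print(o["tool_pos"],o["tcp_rot"],o["contact_force"],o["time"])
```

```text
[506.81153639  81.95066165 200.041     ]
[506.04540088  82.60647437 199.79118026] [-3.14045620e+00 -3.57959908e-04  1.51102152e+00] [ 0.19663629  0.42761226 -0.41691352] 1.475
[506.01760549  82.91427325 200.01101147] [-3.14096776e+00 -3.33326068e-04  1.51182645e+00] [-0.10746555  0.00506364 -0.892014  ] 1.525
```

View pics/side1.png

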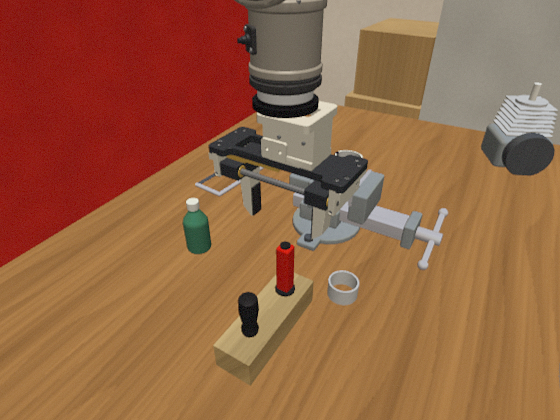

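Call:
{"method": "step_arm", "body": {"increments": "0 0 0 0 0 60 1;0 0 0 0 0 105 1;0 0 0 0 0 120 1;0 0 0 0 0 122 1;0 0 0 0 0 122 1;0 0 0 0 0 122 -1;0 0 0 0 0 122 -1;0 0 0 0 0 122 -1;0 0 0 0 0 122 -1;0 0 0 0 0 122 -1;0 0 0 0 0 122 -1;0 0 0 0 0 122 -1;0 0 0 0 0 122 -1"}}

```text
time: 3.15
tool_pos: [506.7, 82.0, 78.0]
tcp_rot: [-3.141, -0.0, 1.511]
contact_force: [-0.4, -1.0, -0.8]
grip_width: 21.4
```

Run:
```python
from h import *
applyrow([0,0,0,0,0,122]); print(getc()[0])
applyrow([0,0,0,0,0,-110])
print(rowto([390,306,430],np.pi/2).round(4))
applyrow([0,0,0,0,0,110])
```

```text
[506.81153639  81.95066165  78.041     ]
[-0.000000e+00 -0.000000e+00 -6.000000e-02  2.166422e+02 -1.300354e+02
 -2.419590e+02]
```

Call:
{"method": "step_arm", "body": {"increments": "0 0 0 0 0 -20 -1;0 0 0 0 0 -60 -1;0 0 0 0 0 -110 -1"}}

```text
time: 3.52
tool_pos: [506.1, 81.9, 188.3]
tcp_rot: [-3.139, 0.0, 1.511]
contact_force: [1.1, 0.0, -0.5]
grip_width: 21.9
```

Call:
{"method": "step_arm", "body": {"increments": "0 0 -0.06 216.6 -130 -242 -1;0 0 -0.06 216.6 -130 -242 -1;0 0 -0.06 216.6 -130 -242 -1;0 0 -0.06 216.6 -130 -242 -1;0 0 -0.06 216.6 -130 -242 -1;0 0 -0.06 216.6 -130 -242 -1;0 0 -0.06 216.6 -130 -242 -1;0 0 -0.06 216.6 -130 -242 -1;0 0 -0.06 216.6 -130 -242 -1"}}

```text
time: 4.65
tool_pos: [390.3, 305.0, 428.7]
tcp_rot: [-3.139, 0.001, 1.569]
contact_force: [-0.5, 0.8, 0.5]
grip_width: 22.1
```

Run:
```python
from h import *
from plant import *
applyrow([0,0,0,0,0,-110]);applyrow([0,0,-0.06,216.6,-130,-242]); print(getc()[0],getc()[1].as_euler('xyz'))
s=capture("side");np.savez("side2.npz",**s);cv2.imwrite("pics/side2.png",s["frame"][:,:,::-1])
o=get_obs();p=o["tool_pos"];print(p,o["tcp_rot"],o["contact_force"],o["time"],o["moment"])
b=p-[0,0,47];print("blade origin proj",proj(s,b)); u,v=proj(s,b-[0,0,8]).astype(int)
crop(s,u-40,v-50,80,75,8,"pics/c_s5.png")
```

```text
[390.03284718 305.95579049 430.041     ] [3.14159265 0.         1.5708    ]
[390.35252747 305.04279095 428.88573354] [-3.13970197e+00  1.18709352e-03  1.56929697e+00] [ 0.01296208 -0.03782885 -1.09707615] 4.7 [-0.12803884  0.0796327   0.04690794]
blade origin proj [276.75673   200.3116582]
```

View pics/side2.png

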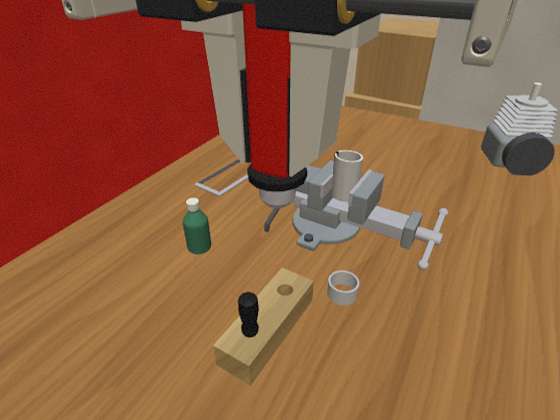

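View pics/c_s5.png

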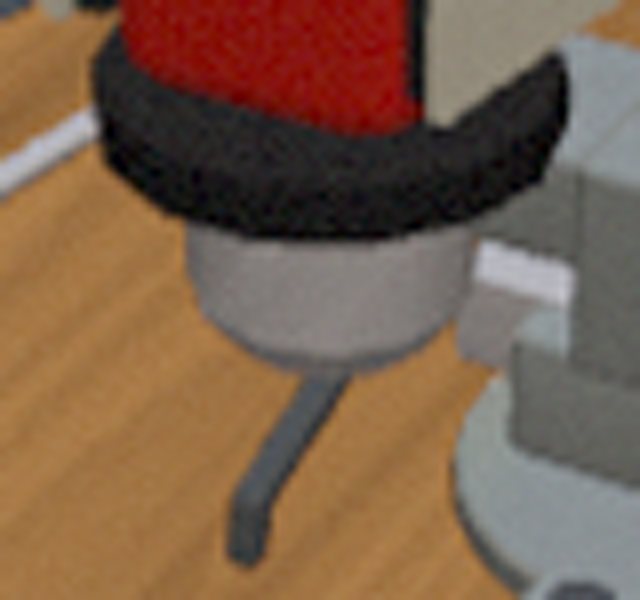

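The blade is plainly visible. In the crop the elbow is at about (252,495) and the tip at (245,560). Next, its azimuth.

Run:
```python
from h import *
s=load("side2.npz"); p=np.array([390.35,305.04,428.89])
u,v=proj(s,p-[0,0,47+8]).astype(int);x0,y0=u-40,v-50
print(x0,y0)
# tcp->grip 2..; blade origin = tcp-2-46
f=lambda P:((proj(s,P)-[x0,y0]+.5)*8-.5).round(0)
b=p-[0,0,48]
print("collar bottom centre",f(b+[0,0,16]),"edges",f(b+[16*.869,16*.494,16]),f(b-[16*.869,16*.494,-16]),"nose end",f(b))
for a in range(0,360,20):
    c=np.array([np.cos(np.radians(a)),np.sin(np.radians(a)),0])
    print(a,f(b+7.5*c-[0,0,11.5]),f(b+7.5*c-[0,0,17]),f(b-[0,0,4]))
```

```text
236 161
collar bottom centre [328. 132.] edges [ 90. 133.] [567. 130.] nose end [330. 330.]
0 [242. 433.] [243. 493.] [330. 377.]
20 [229. 453.] [231. 513.] [330. 377.]
40 [228. 474.] [230. 535.] [330. 377.]
60 [240. 494.] [242. 555.] [330. 377.]
80 [263. 511.] [264. 572.] [330. 377.]
100 [295. 522.] [296. 583.] [330. 377.]
120 [331. 526.] [332. 587.] [330. 377.]
140 [368. 521.] [368. 583.] [330. 377.]
160 [400. 510.] [399. 571.] [330. 377.]
180 [422. 493.] [422. 554.] [330. 377.]
200 [434. 472.] [433. 533.] [330. 377.]
220 [432. 451.] [432. 511.] [330. 377.]
240 [419. 431.] [418. 491.] [330. 377.]
260 [396. 416.] [395. 476.] [330. 377.]
280 [365. 406.] [365. 466.] [330. 377.]
300 [330. 402.] [330. 462.] [330. 377.]
320 [295. 406.] [296. 466.] [330. 377.]
340 [265. 417.] [266. 477.] [330. 377.]
```

Run:
```python
from h import *
from plant import *
s=load("side0.npz")
for q in((336.7,152.3),(336.8,153)):
  P=plane(s,*q,171);print(P,np.degrees(np.arctan2(P[1]+164.3,P[0]-507)))
print(get_obs()["joint_positions"])
yaw=np.pi/2+np.radians(110)
c=np.array([506.9,-164.4]);a=np.radians(2)
print(rowto([c[0]+25.2*np.cos(a),c[1]+25.2*np.sin(a),242],yaw).round(3))
```

```text
[ 530.37740536 -166.26543552  171.        ] -4.805792136859153
[ 529.10340692 -163.6656454   171.        ] 1.6439034750694548
[ 5.08563188e-01  2.14561225e-01  1.21480276e+00 -1.14072907e-04
  1.71445827e+00  5.10047457e-01]
[   0.       0.      -1.92  -469.477  142.05   188.041]
```

Call:
{"method": "step_arm", "body": {"increments": "0 0 -1.92 -469.5 142 188 -1;0 0 -1.92 -469.5 142 188 -1;0 0 -1.92 -469.5 142 188 -1;0 0 -1.92 -469.5 142 188 -1;0 0 -1.92 -469.5 142 188 -1;0 0 -1.92 -469.5 142 188 -1;0 0 -1.92 -469.5 142 188 -1;0 0 -1.92 -469.5 142 188 -1;0 0 -1.92 -469.5 142 188 -1;0 0 -1.92 -469.5 142 188 -1;0 0 -1.92 -469.5 142 188 -1;0 0 -1.92 -469.5 142 188 -1;0 0 -1.92 -469.5 142 188 -1;0 0 -1.92 -469.5 142 188 -1;0 0 -1.92 -469.5 142 188 -1"}}

```text
time: 6.58
tool_pos: [532.0, -163.3, 242.1]
tcp_rot: [-3.141, 0.0, -2.793]
contact_force: [0.6, 0.2, -0.4]
grip_width: 21.7
```

Run:
```python
from h import *
from plant import *
applyrow([0,0,-1.92,-469.5,142,188]); print(getc()[0],getc()[1].as_euler('xyz'))
s=capture("side");np.savez("side3.npz",**s)
t=capture("top");np.savez("top3.npz",**t)
o=get_obs();p=o["tool_pos"];print(p,o["tcp_rot"],o["contact_force"],o["time"],o["moment"])
crop(s,300,80,90,90,8,"pics/c_s6.png");cv2.imwrite("pics/top3.png",t["frame"][:,:,::-1])
```

```text
[ 532.03457175 -163.54368791  242.041     ] [-3.14159265  0.         -2.79238531]
[ 532.05004076 -163.39405961  242.10574327] [-3.14152585e+00  1.77725551e-04 -2.79272234e+00] [ 0.18583663  0.56731932 -1.46437773] 6.675 [0.08589858 0.02310498 0.00061178]
```

View pics/c_s6.png

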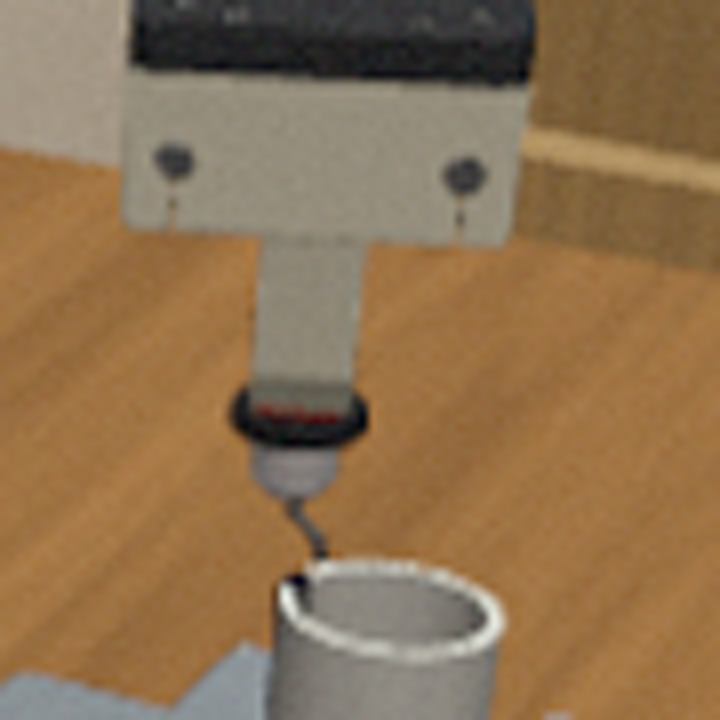

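Call:
{"method": "step_arm", "body": {"increments": "0 0 0 0 0 5 -1;0 0 0 0 0 9 -1;0 0 0 0 0 11 -1;0 0 0 0 0 11.5 -1;0 0 0 0 0 11.5 -1"}}

```text
time: 7.3
tool_pos: [532.1, -163.5, 230.5]
tcp_rot: [3.142, 0.0, -2.792]
contact_force: [0.3, -0.0, -0.8]
grip_width: 21.8
```

Call:
{"method": "step_arm", "body": {"increments": "0 0 0 0 0 0.4 -1;0 0 0 0 0 0.8 -1;0 0 0 0 0 0.8 -1"}}

```text
time: 7.68
tool_pos: [532.1, -163.6, 229.7]
tcp_rot: [-3.142, 0.0, -2.792]
contact_force: [0.4, -0.3, -0.9]
grip_width: 21.6
```

Call:
{"method": "step_arm", "body": {"increments": "0 0 0 0 0 0.4 -1;0 0 0 0 0 0.8 -1;0 0 0 0 0 0.8 -1"}}

```text
time: 8.05
tool_pos: [532.0, -163.5, 228.8]
tcp_rot: [3.141, -0.0, -2.792]
contact_force: [-0.1, 0.6, -0.9]
grip_width: 21.7
```

Call:
{"method": "step_arm", "body": {"increments": "0 0 0 0 0 0.3 -1;0 0 0 0 0 0.5 -1;0 0 0 0 0 0.5 -1"}}

```text
time: 8.43
tool_pos: [532.0, -163.6, 228.4]
tcp_rot: [3.141, 0.0, -2.792]
contact_force: [-0.0, -0.5, 0.1]
grip_width: 21.7
```

Call:
{"method": "step_arm", "body": {"increments": "0 0 0 0 0 0.3 -1;0 0 0 0 0 0.3 -1"}}

```text
time: 8.68
tool_pos: [532.0, -163.5, 228.1]
tcp_rot: [3.141, -0.0, -2.792]
contact_force: [-0.5, 0.7, -0.4]
grip_width: 22.4
```

Call:
{"method": "step_arm", "body": {"increments": "0 0 0 0 0 0.3 -1;0 0 0 0 0 0.3 -1"}}

```text
time: 8.93
tool_pos: [532.0, -163.5, 227.8]
tcp_rot: [3.142, 0.0, -2.792]
contact_force: [0.3, 0.3, -1.1]
grip_width: 22.2
```

Call:
{"method": "step_arm", "body": {"increments": "0 0 0 0 0 0.3 -1;0 0 0 0 0 0.5 -1;0 0 0 0 0 0.5 -1"}}

```text
time: 9.3
tool_pos: [532.0, -163.6, 227.4]
tcp_rot: [3.142, 0.0, -2.792]
contact_force: [-1.1, -0.6, -0.1]
grip_width: 21.8
```

Call:
{"method": "step_arm", "body": {"increments": "0 0 0 0 0 0.2 -1;0 0 0 0 0 0.4 -1;0 0 0 0 0 0.4 -1"}}

```text
time: 9.68
tool_pos: [532.0, -163.6, 227.1]
tcp_rot: [-3.142, 0.0, -2.792]
contact_force: [-1.7, 0.1, 1.7]
grip_width: 22.1
```

Run:
```python
from h import *
for d in (11.5,.8,.8,.5,.3,.3,.5,.4): applyrow([0,0,0,0,0,d])
p,r=getc();print(p)
c=np.array([506.9,-164.4]);R=25.2
th=2.0;pos=p[:2].copy();n=0
X=r.as_matrix()[:2,:2]  # cols: tool x,y in world
for k in range(54):
    start=pos.copy();rows=[]
    for i in range(5):
        th-=1.4;a=np.radians(th)
        w=c+R*np.array([np.cos(a),np.sin(a)])
        l=(X.T@(w-start)).round(2); rows.append(l)
    pos=start+X@rows[-1]
    print(k,round(th,1),"in=(%.2f,%.2f)"%(-np.cos(a),-np.sin(a)),"; ".join("%.2f %.2f"%tuple(l) for l in rows))
```

```text
[ 532.03457175 -163.54368791  226.941     ]
0 -5.0 in=(-1.00,0.09) 0.14 -0.58; 0.35 -1.16; 0.58 -1.73; 0.82 -2.30; 1.07 -2.86
1 -12.0 in=(-0.98,0.21) 0.27 -0.55; 0.55 -1.10; 0.84 -1.64; 1.15 -2.18; 1.47 -2.70
2 -19.0 in=(-0.95,0.33) 0.33 -0.52; 0.68 -1.03; 1.04 -1.53; 1.41 -2.02; 1.79 -2.51
3 -26.0 in=(-0.90,0.44) 0.39 -0.47; 0.80 -0.93; 1.21 -1.39; 1.64 -1.83; 2.08 -2.26
4 -33.0 in=(-0.84,0.54) 0.45 -0.43; 0.90 -0.84; 1.37 -1.24; 1.85 -1.63; 2.34 -2.00
5 -40.0 in=(-0.77,0.64) 0.49 -0.37; 1.00 -0.72; 1.51 -1.06; 2.03 -1.39; 2.56 -1.70
6 -47.0 in=(-0.68,0.73) 0.54 -0.30; 1.08 -0.59; 1.64 -0.86; 2.19 -1.13; 2.76 -1.37
7 -54.0 in=(-0.59,0.81) 0.57 -0.24; 1.14 -0.46; 1.72 -0.66; 2.31 -0.85; 2.90 -1.03
8 -61.0 in=(-0.48,0.87) 0.59 -0.16; 1.19 -0.31; 1.79 -0.44; 2.39 -0.56; 3.00 -0.67
9 -68.0 in=(-0.37,0.93) 0.61 -0.08; 1.22 -0.16; 1.84 -0.22; 2.45 -0.26; 3.06 -0.29
10 -75.0 in=(-0.26,0.97) 0.62 -0.01; 1.24 -0.01; 1.85 0.00; 2.47 0.04; 3.08 0.08
11 -82.0 in=(-0.14,0.99) 0.61 0.06; 1.22 0.14; 1.83 0.23; 2.44 0.34; 3.04 0.46
12 -89.0 in=(-0.02,1.00) 0.60 0.13; 1.20 0.28; 1.79 0.45; 2.38 0.63
[... 2811 characters left out ...]

46 -327.0 in=(-0.84,-0.54) -0.20 -0.58; -0.39 -1.17; -0.57 -1.76; -0.73 -2.35; -0.87 -2.95
47 -334.0 in=(-0.90,-0.44) -0.14 -0.60; -0.25 -1.21; -0.35 -1.81; -0.44 -2.42; -0.51 -3.03
48 -341.0 in=(-0.95,-0.33) -0.06 -0.62; -0.10 -1.23; -0.13 -1.85; -0.14 -2.46; -0.14 -3.08
49 -348.0 in=(-0.98,-0.21) 0.02 -0.61; 0.06 -1.23; 0.10 -1.84; 0.17 -2.45; 0.25 -3.07
50 -355.0 in=(-1.00,-0.09) 0.09 -0.60; 0.20 -1.21; 0.32 -1.81; 0.46 -2.41; 0.61 -3.01
51 -362.0 in=(-1.00,0.03) 0.17 -0.59; 0.35 -1.18; 0.54 -1.77; 0.75 -2.34; 0.98 -2.92
52 -369.0 in=(-0.99,0.16) 0.23 -0.57; 0.49 -1.13; 0.75 -1.68; 1.03 -2.23; 1.32 -2.78
53 -376.0 in=(-0.96,0.28) 0.31 -0.53; 0.63 -1.06; 0.96 -1.58; 1.30 -2.09; 1.66 -2.59
```

Call:
{"method": "step_arm", "body": {"increments": "0 0 0 0.14 -0.58 0.1 -1;0 0 0 0.35 -1.16 0.2 -1;0 0 0 0.58 -1.73 0.2 -1;0 0 0 0.82 -2.3 0.2 -1;0 0 0 1.07 -2.86 0.2 -1"}}

```text
time: 10.3
tool_pos: [531.8, -166.5, 226.5]
tcp_rot: [3.141, -0.001, -2.792]
contact_force: [-3.5, 2.4, 3.0]
grip_width: 21.9
```

Call:
{"method": "step_arm", "body": {"increments": "0 0 0 0.27 -0.55 0 -1;0 0 0 0.55 -1.1 0 -1;0 0 0 0.84 -1.64 0 -1;0 0 0 1.15 -2.18 0 -1;0 0 0 1.47 -2.7 0 -1"}}

```text
time: 10.92
tool_pos: [531.5, -169.7, 226.7]
tcp_rot: [-3.141, 0.0, -2.792]
contact_force: [-3.1, 1.8, 1.9]
grip_width: 22.0
```

Call:
{"method": "step_arm", "body": {"increments": "0 0 0 0.33 -0.52 0 -1;0 0 0 0.68 -1.03 0 -1;0 0 0 1.04 -1.53 0 -1;0 0 0 1.41 -2.02 0 -1;0 0 0 1.79 -2.51 0 -1"}}

```text
time: 11.55
tool_pos: [530.8, -172.6, 226.8]
tcp_rot: [3.141, 0.0, -2.792]
contact_force: [-2.2, 1.9, 1.9]
grip_width: 21.8
```

Call:
{"method": "step_arm", "body": {"increments": "0 0 0 0.39 -0.47 0.02 -1;0 0 0 0.8 -0.93 0.04 -1;0 0 0 1.21 -1.39 0.06 -1;0 0 0 1.64 -1.83 0.08 -1;0 0 0 2.08 -2.26 0.1 -1"}}

```text
time: 12.18
tool_pos: [529.6, -175.4, 226.6]
tcp_rot: [3.141, 0.0, -2.792]
contact_force: [-1.5, 2.8, 2.4]
grip_width: 21.6
```

Call:
{"method": "step_arm", "body": {"increments": "0 0 0 0.45 -0.43 0.02 -1;0 0 0 0.9 -0.84 0.05 -1;0 0 0 1.37 -1.24 0.08 -1;0 0 0 1.85 -1.63 0.1 -1;0 0 0 2.34 -2 0.12 -1"}}

```text
time: 12.8
tool_pos: [528.1, -178.1, 226.5]
tcp_rot: [3.142, 0.0, -2.792]
contact_force: [-1.7, 2.5, 1.6]
grip_width: 21.6
```

Call:
{"method": "step_arm", "body": {"increments": "0 0 0 0.49 -0.37 0.03 -1;0 0 0 1 -0.72 0.07 -1;0 0 0 1.51 -1.06 0.1 -1;0 0 0 2.03 -1.39 0.14 -1;0 0 0 2.56 -1.7 0.17 -1"}}

```text
time: 13.42
tool_pos: [526.3, -180.6, 226.3]
tcp_rot: [-3.142, 0.0, -2.792]
contact_force: [-0.9, 1.2, 0.7]
grip_width: 21.8
```

Call:
{"method": "step_arm", "body": {"increments": "0 0 0 0.54 -0.3 0.15 -1;0 0 0 1.08 -0.59 0.25 -1;0 0 0 1.64 -0.86 0.3 -1;0 0 0 2.19 -1.13 0.35 -1;0 0 0 2.76 -1.37 0.4 -1"}}

```text
time: 14.05
tool_pos: [524.1, -182.8, 225.9]
tcp_rot: [3.141, 0.0, -2.792]
contact_force: [-0.3, 1.9, 2.1]
grip_width: 21.8
```

Call:
{"method": "step_arm", "body": {"increments": "0 0 0 0.57 -0.24 0.1 -1;0 0 0 1.14 -0.46 0.18 -1;0 0 0 1.72 -0.66 0.25 -1;0 0 0 2.31 -0.85 0.32 -1;0 0 0 2.9 -1.03 0.38 -1"}}

```text
time: 14.68
tool_pos: [521.7, -184.8, 225.6]
tcp_rot: [3.142, 0.0, -2.792]
contact_force: [0.0, 2.5, 2.0]
grip_width: 21.7
```

Call:
{"method": "step_arm", "body": {"increments": "0 0 0 0.59 -0.16 0.12 -1;0 0 0 1.19 -0.31 0.22 -1;0 0 0 1.79 -0.44 0.31 -1;0 0 0 2.39 -0.56 0.39 -1;0 0 0 3 -0.67 0.47 -1"}}

```text
time: 15.3
tool_pos: [519.1, -186.4, 225.0]
tcp_rot: [3.141, 0.0, -2.792]
contact_force: [-0.7, 3.4, 2.2]
grip_width: 21.7
```

Call:
{"method": "step_arm", "body": {"increments": "0 0 0 0.61 -0.08 0.06 -1;0 0 0 1.22 -0.16 0.12 -1;0 0 0 1.84 -0.22 0.18 -1;0 0 0 2.45 -0.26 0.25 -1;0 0 0 3.06 -0.29 0.31 -1"}}

```text
time: 15.92
tool_pos: [516.2, -187.8, 224.7]
tcp_rot: [3.142, -0.0, -2.792]
contact_force: [-0.2, 3.9, 3.0]
grip_width: 22.1
```

```bash
cat > fit.py <<'E'
import numpy as np,sys
D=np.loadtxt("log.txt",ndmin=2)  # theta cmdz Fx Fy Fz raw
th=np.radians(D[:,0]);k=6.5
dF=D[:,2:]-[0.1,0.0,-0.9]
Fin=-(np.cos(th)*dF[:,0]+np.sin(th)*dF[:,1]);N=(Fin+dF[:,2])/2**.5
drag=-(np.sin(th)*dF[:,0]-np.cos(th)*dF[:,1])
e=D[:,1]+N/k
A=np.c_[np.ones(len(th)),np.cos(th),np.sin(th)]
# weak prior on amplitude
x=np.linalg.solve(A.T@A/.12**2+np.diag([0,1/2.**2,1/2.**2]),A.T@e/.12**2)
print("N",N.round(1),"drag",drag.round(1));print("fit",x.round(2),"rms",(e-A@x).std().round(3),"last res",(e-A@x)[-5:].round(2))
t0=D[-1,0]
print([(round(t),round(float(x@[1,np.cos(np.radians(t)),np.sin(np.radians(t))]-4.4/k),2)) for t in t0-7*np.arange(1,8)])
E
cat > log.txt <<'E'
-5 226.741 -3.5 2.4 3.0
-12 226.741 -3.1 1.8 1.9
-19 226.741 -2.2 1.9 1.9
-26 226.641 -1.5 2.8 2.4
-33 226.521 -1.7 2.5 1.6
-40 226.351 -.9 1.2 .7
-47 225.951 -.3 1.9 2.1
-54 225.571 0 2.5 2.0
-61 225.101 -.7 3.4 2.2
-68 224.791 -.2 3.9 3.0
E
python3 fit.py
```

```text
N [5.4 4.5 4.  4.2 3.8 2.2 3.3 3.5 4.6 5.4] drag [2.1 1.1 1.  1.8 1.1 0.3 1.  1.4 0.9 1.2]
fit [224.9    2.74   0.4 ] rms 0.07 last res [-0.05 -0.02 -0.07 -0.07  0.07]
[(-75, 224.54), (-82, 224.2), (-89, 223.87), (-96, 223.54), (-103, 223.21), (-110, 222.91), (-117, 222.62)]
```

Run:
```python
from h import *
from plant import *
s=capture("side");np.savez("side4.npz",**s)
o=get_obs();print(o["tool_pos"],o["contact_force"],o["time"])
crop(s,315,100,70,75,10,"pics/c_s7.png")
s0=load("side0.npz")
im=cv2.imread("pics/c_s7.png")
def dr(P,r,col):
    q=np.array([proj(s,P+np.array([r*np.cos(a),r*np.sin(a),0])) for a in np.linspace(0,6.3,90)]);q=((q+.5-[315,100])*10-.5).astype(int);cv2.polylines(im,[q],False,col,1)
tp=o["tool_pos"]
dr(tp-[0,0,32],16,(0,255,0));dr(tp-[0,0,48],8,(0,255,0));dr(np.array([506.9,-164.3,170.3]),25.5,(255,0,0));dr(np.array([506.9,-164.3,170.3]),22.5,(255,0,0))
cv2.imwrite("pics/o_s7.png",im)
```

```text
[ 516.1851774  -187.83868967  224.729984  ] [-0.54577224  3.08273823  3.36330738] 15.975
```

View pics/o_s7.png

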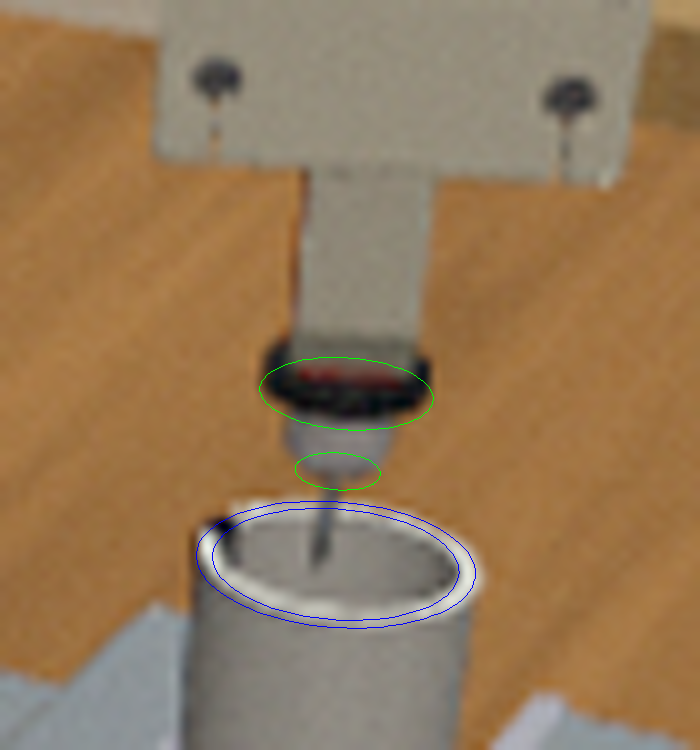

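```bash
cat > seg.py <<'E'
# usage: seg.py nrows [Fx Fy Fz]  -> log the force at the current commanded pose, refit, print next rows; applies them to cmd.json
import sys
from h import *
n=int(sys.argv[1]); k=6.5; c0=np.array([506.9,-164.4]); c1=np.array([506.2,-164.4]);R1=25.3
p,r=getc()
def pol(q): v=q-c0; return np.degrees(np.arctan2(v[1],v[0])),np.hypot(*v)
th,rr=pol(p[:2])
D=[list(map(float,l.split())) for l in open("log2.txt")]
while th>D[-1][0]+3: th-=360
if len(sys.argv)>2:
    D.append([th,rr,p[2]]+[float(x) for x in sys.argv[2:5]]); open("log2.txt","a").write(" ".join("%.3f"%x for x in D[-1])+"\n")
D=np.array(D);t=np.radians(D[:,0]);dF=D[:,3:]-[0.1,0,-0.9]
Fin=-(np.cos(t)*dF[:,0]+np.sin(t)*dF[:,1]);N=(Fin+dF[:,2])/2**.5
drag=-(np.sin(t)*dF[:,0]-np.cos(t)*dF[:,1])
e=D[:,2]+N/k-(D[:,1]-25.2)
b=lambda x:np.stack([np.ones_like(x),np.cos(x),np.sin(x)],-1)
w=np.exp((np.arange(len(t))-len(t))/12.)   # favour recent
W=(w/.12**2)[:,None];A=b(t)
x=np.linalg.solve(A.T@(A*W)+np.diag([0,.25,.25]),A.T@(W[:,0]*e))
res=e-A@x
print("th %.1f N"%th,N[-4:].round(1),"drag",drag[-3:].round(1),"|F|",np.linalg.norm(dF[-1]).round(1),"fit",x.round(2),"res",res[-4:].round(2))
loc=0.5*res[-3:].mean()
# start d offset from path
Xw=r.as_matrix()
off0=None;rows=[]
v1=p[:2]-c1;a1=np.arctan2(v1[1],v1[0]);r1=np.hypot(*v1);zoff=None
for i in range(1,n+1):
    a=a1-np.radians(1.4)*i; ra=R1+(r1-R1)*max(0,1-i/10)if abs(r1-R1)>.1 else R1
    q=c1+ra*np.array([np.cos(a),np.sin(a)]);ti,ri=pol(q)
    z=float(x@b(np.radians(ti)))+loc-4.4/k+(ri-25.2)
    if i==1: step0=z-p[2]
    f=min(1,i/4); 
    zt=z if i>=4 else p[2]+(z-p[2])*f
    zt=np.clip(zt,p[2]-.12*i,p[2]+.12*i)
    rows.append((Xw.T@np.r_[q-p[:2],zt-p[2]]).round(2)+0.)
print(";".join("0 0 0 %g %g %g -1"%tuple(l) for l in rows))
applyrow(np.r_[0,0,0,rows[-1]])
E
python3 - <<'E'
from h import *
import re
D=np.loadtxt("log.txt")
np.savetxt("log2.txt",np.c_[D[:,0],np.full(len(D),25.2),D[:,1:]],fmt="%.3f")
# set cmd to end of segment 9
_,r=getc();a=np.radians(-68)
setc([506.9+25.2*np.cos(a),-164.4+25.2*np.sin(a),224.791],r);print(getc()[0])
E
python3 seg.py 7
```

```text
[ 516.34008615 -187.76503314  224.791     ]
th -68.0 N [3.3 3.5 4.6 5.4] drag [1.4 0.9 1.2] |F| 5.5 fit [225.14   2.54   0.56] res [-0.   -0.06 -0.07  0.05]
0 0 0 0.62 -0.01 -0.01 -1;0 0 0 1.24 -0.01 0.02 -1;0 0 0 1.87 0.01 0.08 -1;0 0 0 2.49 0.04 0.17 -1;0 0 0 3.1 0.09 0.24 -1;0 0 0 3.72 0.15 0.3 -1;0 0 0 4.34 0.23 0.37 -1
```

Call:
{"method": "step_arm", "body": {"increments": "0 0 0 0.62 -0.01 -0.01 -1;0 0 0 1.24 -0.01 0.02 -1;0 0 0 1.87 0.01 0.08 -1;0 0 0 2.49 0.04 0.17 -1;0 0 0 3.1 0.09 0.24 -1;0 0 0 3.72 0.15 0.3 -1;0 0 0 4.34 0.23 0.37 -1"}}

```text
time: 16.85
tool_pos: [512.3, -189.1, 224.4]
tcp_rot: [-3.141, 0.0, -2.792]
contact_force: [0.8, 5.1, 3.0]
grip_width: 21.7
```

```bash
python3 seg.py 6 .8 5.1 3.0
```

```text
th -77.9 N [3.5 4.6 5.4 6.2] drag [0.9 1.2 1.8] |F| 6.5 fit [225.8    1.96   0.94] res [-0.08 -0.12 -0.04  0.09]
0 0 0 0.61 0.13 -0.02 -1;0 0 0 1.22 0.22 -0.03 -1;0 0 0 1.83 0.32 -0.02 -1;0 0 0 2.43 0.44 0.01 -1;0 0 0 3.04 0.58 0.04 -1;0 0 0 3.64 0.73 0.08 -1
```

Call:
{"method": "step_arm", "body": {"increments": "0 0 0 0.61 0.13 -0.08 -1;0 0 0 1.22 0.22 -0.1 -1;0 0 0 1.83 0.32 -0.1 -1;0 0 0 2.43 0.44 -0.08 -1;0 0 0 3.04 0.58 -0.05 -1;0 0 0 3.64 0.73 -0.02 -1"}}

```text
time: 17.6
tool_pos: [508.6, -189.7, 224.4]
tcp_rot: [-3.141, 0.0, -2.792]
contact_force: [1.7, 4.0, 2.0]
grip_width: 22.2
```

```bash
python3 -c "
from h import *
applyrow([0,0,0,0,0,-0.1])"; python3 seg.py 7 1.7 4.0 2.0
```

```text
th -86.3 N [4.6 5.4 6.2 4.8] drag [1.2 1.8 1.9] |F| 5.2 fit [226.09   1.71   1.12] res [-0.13 -0.07  0.03  0.06]
0 0 0 0.6 0.16 0 -1;0 0 0 1.19 0.34 0.02 -1;0 0 0 1.77 0.54 0.05 -1;0 0 0 2.36 0.75 0.09 -1;0 0 0 2.93 0.97 0.11 -1;0 0 0 3.5 1.2 0.14 -1;0 0 0 4.07 1.45 0.16 -1
```

Call:
{"method": "step_arm", "body": {"increments": "0 0 0 0.6 0.16 0 -1;0 0 0 1.19 0.34 0.02 -1;0 0 0 1.77 0.54 0.05 -1;0 0 0 2.36 0.75 0.09 -1;0 0 0 2.93 0.97 0.11 -1;0 0 0 3.5 1.2 0.14 -1;0 0 0 4.07 1.45 0.16 -1"}}

```text
time: 18.48
tool_pos: [504.2, -189.6, 224.3]
tcp_rot: [3.142, 0.0, -2.792]
contact_force: [2.3, 2.2, 2.1]
grip_width: 21.8
```

```bash
python3 seg.py 7 2.3 2.2 2.1
```

```text
th -96.1 N [5.4 6.2 4.8 3.8] drag [1.8 1.9 2. ] |F| 4.3 fit [225.95   1.82   1.02] res [-0.06  0.05  0.09 -0.04]
0 0 0 0.56 0.27 0.02 -1;0 0 0 1.11 0.54 0.04 -1;0 0 0 1.66 0.83 0.08 -1;0 0 0 2.19 1.14 0.13 -1;0 0 0 2.72 1.46 0.15 -1;0 0 0 3.25 1.79 0.17 -1;0 0 0 3.76 2.13 0.19 -1
```

Call:
{"method": "step_arm", "body": {"increments": "0 0 0 0.56 0.27 0.02 -1;0 0 0 1.11 0.54 0.04 -1;0 0 0 1.66 0.83 0.08 -1;0 0 0 2.19 1.14 0.13 -1;0 0 0 2.72 1.46 0.15 -1;0 0 0 3.25 1.79 0.17 -1;0 0 0 3.76 2.13 0.19 -1"}}

```text
time: 19.35
tool_pos: [499.9, -189.0, 224.0]
tcp_rot: [-3.142, -0.0, -2.792]
contact_force: [0.9, 2.9, 1.5]
grip_width: 22.0
```

```bash
python3 seg.py 7 0.9 2.9 1.5
```

```text
th -105.9 N [6.2 4.8 3.8 3.8] drag [ 1.9  2.  -0. ] |F| 3.8 fit [225.86   1.89   0.95] res [ 0.05  0.1  -0.01 -0.03]
0 0 0 0.51 0.35 0.02 -1;0 0 0 1 0.72 0.04 -1;0 0 0 1.49 1.1 0.08 -1;0 0 0 1.97 1.49 0.13 -1;0 0 0 2.44 1.89 0.14 -1;0 0 0 2.9 2.31 0.16 -1;0 0 0 3.35 2.73 0.18 -1
```

Call:
{"method": "step_arm", "body": {"increments": "0 0 0 0.51 0.35 0.03 -1;0 0 0 1 0.72 0.06 -1;0 0 0 1.49 1.1 0.1 -1;0 0 0 1.97 1.49 0.13 -1;0 0 0 2.44 1.89 0.14 -1;0 0 0 2.9 2.31 0.16 -1;0 0 0 3.35 2.73 0.18 -1"}}

```text
time: 20.23
tool_pos: [496.0, -187.5, 223.9]
tcp_rot: [-3.141, 0.0, -2.792]
contact_force: [2.7, 2.2, 1.7]
grip_width: 21.7
```

```bash
python3 seg.py 7 2.7 2.2 1.7
```

```text
th -115.6 N [4.8 3.8 3.8 4. ] drag [ 2.  -0.   1.4] |F| 4.3 fit [225.81   1.93   0.91] res [ 0.11  0.   -0.01 -0.02]
0 0 0 0.44 0.44 0.01 -1;0 0 0 0.86 0.89 0.04 -1;0 0 0 1.28 1.34 0.07 -1;0 0 0 1.68 1.81 0.1 -1;0 0 0 2.08 2.29 0.12 -1;0 0 0 2.46 2.77 0.13 -1;0 0 0 2.83 3.27 0.14 -1
```

Call:
{"method": "step_arm", "body": {"increments": "0 0 0 0.44 0.44 0.01 -1;0 0 0 0.86 0.89 0.04 -1;0 0 0 1.28 1.34 0.07 -1;0 0 0 1.68 1.81 0.1 -1;0 0 0 2.08 2.29 0.12 -1;0 0 0 2.46 2.77 0.13 -1;0 0 0 2.83 3.27 0.14 -1"}}

```text
time: 21.1
tool_pos: [492.2, -185.4, 223.8]
tcp_rot: [-3.141, 0.0, -2.792]
contact_force: [4.5, 2.3, 1.8]
grip_width: 21.7
```

```bash
python3 seg.py 8 4.5 2.3 1.8
```

```text
th -125.2 N [3.8 3.8 4.  5. ] drag [-0.   1.4  2.3] |F| 5.7 fit [225.89   1.87   0.98] res [-0.01 -0.03 -0.06  0.04]
0 0 0 0.36 0.5 -0.01 -1;0 0 0 0.7 1.02 -0.02 -1;0 0 0 1.04 1.54 -0.02 -1;0 0 0 1.36 2.07 -0.02 -1;0 0 0 1.66 2.6 -0.01 -1;0 0 0 1.96 3.15 -0.01 -1;0 0 0 2.24 3.7 0 -1;0 0 0 2.5 4.26 0 -1
```

Call:
{"method": "step_arm", "body": {"increments": "0 0 0 0.36 0.5 -0.01 -1;0 0 0 0.7 1.02 -0.02 -1;0 0 0 1.04 1.54 -0.02 -1;0 0 0 1.36 2.07 -0.02 -1;0 0 0 1.66 2.6 -0.01 -1;0 0 0 1.96 3.15 -0.01 -1;0 0 0 2.24 3.7 0 -1;0 0 0 2.5 4.26 0 -1"}}

```text
time: 22.1
tool_pos: [488.3, -182.3, 223.7]
tcp_rot: [-3.141, 0.0, -2.792]
contact_force: [3.8, 0.8, 2.2]
grip_width: 21.8
```

```bash
python3 seg.py 8 3.8 0.8 2.2
```

```text
th -136.3 N [3.8 4.  5.  4.5] drag [1.4 2.3 2. ] |F| 4.9 fit [225.89   1.87   0.99] res [-0.03 -0.06  0.04  0.  ]
0 0 0 0.26 0.56 0 -1;0 0 0 0.5 1.13 0 -1;0 0 0 0.72 1.71 -0.01 -1;0 0 0 0.93 2.29 -0.01 -1;0 0 0 1.13 2.88 -0.01 -1;0 0 0 1.31 3.47 -0.01 -1;0 0 0 1.48 4.06 -0.02 -1;0 0 0 1.63 4.66 -0.02 -1
```

Call:
{"method": "step_arm", "body": {"increments": "0 0 0 0.26 0.56 0 -1;0 0 0 0.5 1.13 0 -1;0 0 0 0.72 1.71 -0.01 -1;0 0 0 0.93 2.29 -0.01 -1;0 0 0 1.13 2.88 -0.01 -1;0 0 0 1.31 3.47 -0.01 -1;0 0 0 1.48 4.06 -0.02 -1;0 0 0 1.63 4.66 -0.02 -1"}}

```text
time: 23.1
tool_pos: [485.2, -178.5, 223.8]
tcp_rot: [-3.141, 0.0, -2.792]
contact_force: [5.3, 1.2, 2.7]
grip_width: 21.9
```

```bash
python3 seg.py 7 5.3 1.2 2.7
```

```text
th -147.2 N [4.  5.  4.5 6.1] drag [2.3 2.  1.8] |F| 6.4 fit [226.05   1.79   1.15] res [-0.1  -0.02 -0.09  0.13]
0 0 0 0.14 0.6 -0.04 -1;0 0 0 0.26 1.21 -0.08 -1;0 0 0 0.37 1.82 -0.13 -1;0 0 0 0.47 2.43 -0.18 -1;0 0 0 0.54 3.04 -0.19 -1;0 0 0 0.61 3.66 -0.21 -1;0 0 0 0.66 4.27 -0.22 -1
```

Call:
{"method": "step_arm", "body": {"increments": "0 0 0 0.14 0.6 -0.1 -1;0 0 0 0.26 1.21 -0.15 -1;0 0 0 0.37 1.82 -0.18 -1;0 0 0 0.47 2.43 -0.2 -1;0 0 0 0.54 3.04 -0.21 -1;0 0 0 0.61 3.66 -0.21 -1;0 0 0 0.66 4.27 -0.22 -1"}}

```text
time: 23.98
tool_pos: [483.0, -174.6, 224.0]
tcp_rot: [3.141, -0.0, -2.792]
contact_force: [4.3, 0.2, 2.1]
grip_width: 21.9
```

```bash
python3 seg.py 7 4.3 0.2 2.1
```

```text
th -156.8 N [5.  4.5 6.1 4.9] drag [2.  1.8 1.5] |F| 5.2 fit [226.08   1.78   1.2 ] res [-0.03 -0.11  0.1   0.04]
0 0 0 0.03 0.62 -0.01 -1;0 0 0 0.05 1.24 -0.04 -1;0 0 0 0.05 1.85 -0.07 -1;0 0 0 0.04 2.47 -0.11 -1;0 0 0 0.02 3.09 -0.13 -1;0 0 0 -0.03 3.71 -0.15 -1;0 0 0 -0.08 4.32 -0.17 -1
```

Call:
{"method": "step_arm", "body": {"increments": "0 0 0 0.03 0.62 -0.01 -1;0 0 0 0.05 1.24 -0.04 -1;0 0 0 0.05 1.85 -0.07 -1;0 0 0 0.04 2.47 -0.11 -1;0 0 0 0.02 3.09 -0.13 -1;0 0 0 -0.03 3.71 -0.15 -1;0 0 0 -0.08 4.32 -0.17 -1"}}

```text
time: 24.85
tool_pos: [481.7, -170.6, 224.1]
tcp_rot: [-3.141, -0.0, -2.792]
contact_force: [3.2, -1.0, 2.2]
grip_width: 22.0
```

```bash
python3 seg.py 7 3.2 -1.0 2.2
```

```text
th -166.3 N [4.5 6.1 4.9 4.2] drag [1.8 1.5 1.7] |F| 4.5 fit [226.07   1.78   1.18] res [-0.1   0.11  0.05 -0.02]
0 0 0 -0.07 0.61 -0.01 -1;0 0 0 -0.16 1.23 -0.02 -1;0 0 0 -0.26 1.84 -0.05 -1;0 0 0 -0.38 2.44 -0.1 -1;0 0 0 -0.51 3.05 -0.12 -1;0 0 0 -0.66 3.65 -0.14 -1;0 0 0 -0.82 4.24 -0.17 -1
```

Call:
{"method": "step_arm", "body": {"increments": "0 0 0 -0.07 0.61 -0.01 -1;0 0 0 -0.16 1.23 -0.02 -1;0 0 0 -0.26 1.84 -0.05 -1;0 0 0 -0.38 2.44 -0.1 -1;0 0 0 -0.51 3.05 -0.12 -1;0 0 0 -0.66 3.65 -0.14 -1;0 0 0 -0.82 4.24 -0.17 -1"}}

```text
time: 25.72
tool_pos: [481.0, -166.4, 224.4]
tcp_rot: [-3.141, 0.0, -2.792]
contact_force: [4.1, -1.1, 2.0]
grip_width: 21.7
```

```bash
python3 seg.py 7 4.1 -1.1 2.0
```

```text
th -175.9 N [6.1 4.9 4.2 4.8] drag [1.5 1.7 1.4] |F| 5.1 fit [226.1    1.77   1.22] res [ 0.09  0.03 -0.05  0.05]
0 0 0 -0.17 0.59 -0.01 -1;0 0 0 -0.36 1.18 -0.04 -1;0 0 0 -0.56 1.77 -0.08 -1;0 0 0 -0.78 2.34 -0.13 -1;0 0 0 -1.01 2.92 -0.16 -1;0 0 0 -1.26 3.48 -0.19 -1;0 0 0 -1.52 4.05 -0.22 -1
```

Call:
{"method": "step_arm", "body": {"increments": "0 0 0 -0.17 0.59 -0.01 -1;0 0 0 -0.36 1.18 -0.04 -1;0 0 0 -0.56 1.77 -0.08 -1;0 0 0 -0.78 2.34 -0.13 -1;0 0 0 -1.01 2.92 -0.16 -1;0 0 0 -1.26 3.48 -0.19 -1;0 0 0 -1.52 4.05 -0.22 -1"}}

```text
time: 26.6
tool_pos: [481.0, -161.8, 224.5]
tcp_rot: [3.141, -0.0, -2.792]
contact_force: [3.7, -2.1, 2.8]
grip_width: 21.8
```

```bash
python3 seg.py 8 3.7 -2.1 2.8
```

```text
th -185.4 N [4.9 4.2 4.8 5.3] drag [1.7 1.4 1.8] |F| 5.6 fit [226.14   1.77   1.28] res [ 0.01 -0.09  0.01  0.08]
0 0 0 -0.28 0.55 -0.02 -1;0 0 0 -0.56 1.1 -0.06 -1;0 0 0 -0.86 1.64 -0.12 -1;0 0 0 -1.18 2.17 -0.19 -1;0 0 0 -1.5 2.7 -0.22 -1;0 0 0 -1.84 3.22 -0.26 -1;0 0 0 -2.19 3.72 -0.29 -1;0 0 0 -2.56 4.22 -0.33 -1
```

Call:
{"method": "step_arm", "body": {"increments": "0 0 0 -0.28 0.55 -0.05 -1;0 0 0 -0.56 1.1 -0.1 -1;0 0 0 -0.86 1.64 -0.15 -1;0 0 0 -1.18 2.17 -0.2 -1;0 0 0 -1.5 2.7 -0.23 -1;0 0 0 -1.84 3.22 -0.26 -1;0 0 0 -2.19 3.72 -0.29 -1;0 0 0 -2.56 4.22 -0.33 -1"}}

```text
time: 27.6
tool_pos: [482.0, -157.2, 224.9]
tcp_rot: [-3.141, -0.0, -2.792]
contact_force: [2.3, -4.2, 3.1]
grip_width: 21.5
```

```bash
python3 seg.py 8 2.3 -4.2 3.1
```

```text
th -196.3 N [4.2 4.8 5.3 5.2] drag [1.4 1.8 3.4] |F| 6.2 fit [226.18   1.77   1.33] res [-0.11 -0.02  0.04  0.08]
0 0 0 -0.37 0.49 -0.03 -1;0 0 0 -0.76 0.98 -0.07 -1;0 0 0 -1.16 1.45 -0.13 -1;0 0 0 -1.57 1.91 -0.21 -1;0 0 0 -1.99 2.36 -0.25 -1;0 0 0 -2.42 2.8 -0.29 -1;0 0 0 -2.87 3.23 -0.33 -1;0 0 0 -3.32 3.65 -0.37 -1
```

Call:
{"method": "step_arm", "body": {"increments": "0 0 0 -0.37 0.49 -0.07 -1;0 0 0 -0.76 0.98 -0.13 -1;0 0 0 -1.16 1.45 -0.19 -1;0 0 0 -1.57 1.91 -0.25 -1;0 0 0 -1.99 2.36 -0.3 -1;0 0 0 -2.42 2.8 -0.34 -1;0 0 0 -2.87 3.23 -0.38 -1;0 0 0 -3.32 3.65 -0.42 -1"}}

```text
time: 28.6
tool_pos: [483.8, -152.4, 225.2]
tcp_rot: [3.141, -0.0, -2.792]
contact_force: [2.8, -3.6, 2.6]
grip_width: 22.0
```

```bash
python3 -c "
from h import *
applyrow([0,0,0,0,0,-0.05])"; python3 seg.py 8 2.8 -3.6 2.6
```

```text
th -207.2 N [4.8 5.3 5.2 5.3] drag [1.8 3.4 2. ] |F| 5.7 fit [226.23   1.78   1.4 ] res [-0.06 -0.01  0.01  0.13]
0 0 0 -0.46 0.41 -0.02 -1;0 0 0 -0.94 0.81 -0.06 -1;0 0 0 -1.42 1.19 -0.12 -1;0 0 0 -1.91 1.56 -0.2 -1;0 0 0 -2.42 1.93 -0.24 -1;0 0 0 -2.93 2.27 -0.29 -1;0 0 0 -3.44 2.61 -0.33 -1;0 0 0 -3.97 2.93 -0.37 -1
```

Call:
{"method": "step_arm", "body": {"increments": "0 0 0 -0.46 0.41 -0.07 -1;0 0 0 -0.94 0.81 -0.13 -1;0 0 0 -1.42 1.19 -0.19 -1;0 0 0 -1.91 1.56 -0.25 -1;0 0 0 -2.42 1.93 -0.3 -1;0 0 0 -2.93 2.27 -0.35 -1;0 0 0 -3.44 2.61 -0.4 -1;0 0 0 -3.97 2.93 -0.44 -1"}}

```text
time: 29.6
tool_pos: [486.5, -148.5, 225.7]
tcp_rot: [3.142, -0.0, -2.792]
contact_force: [1.6, -4.0, 2.0]
grip_width: 21.8
```

```bash
python3 -c "
from h import *
applyrow([0,0,0,0,0,-0.07])"; python3 seg.py 8 1.6 -4 2.0
```

```text
th -218.2 N [5.3 5.2 5.3 4.6] drag [3.4 2.  2.2] |F| 5.2 fit [226.26   1.79   1.45] res [-0.03 -0.02  0.09  0.08]
0 0 0 -0.53 0.31 -0.01 -1;0 0 0 -1.08 0.61 -0.03 -1;0 0 0 -1.62 0.89 -0.08 -1;0 0 0 -2.18 1.16 -0.15 -1;0 0 0 -2.74 1.42 -0.2 -1;0 0 0 -3.31 1.67 -0.24 -1;0 0 0 -3.88 1.89 -0.28 -1;0 0 0 -4.46 2.11 -0.32 -1
```

Call:
{"method": "step_arm", "body": {"increments": "0 0 0 -0.53 0.31 -0.03 -1;0 0 0 -1.08 0.61 -0.07 -1;0 0 0 -1.62 0.89 -0.12 -1;0 0 0 -2.18 1.16 -0.17 -1;0 0 0 -2.74 1.42 -0.21 -1;0 0 0 -3.31 1.67 -0.26 -1;0 0 0 -3.88 1.89 -0.3 -1;0 0 0 -4.46 2.11 -0.34 -1"}}

```text
time: 30.6
tool_pos: [490.0, -144.8, 226.0]
tcp_rot: [3.141, 0.0, -2.792]
contact_force: [1.3, -3.9, 1.3]
grip_width: 21.7
```

```bash
python3 -c "
from h import *
applyrow([0,0,0,0,0,-0.02])"; python3 seg.py 8 1.3 -3.9 1.3
```

```text
th -229.1 N [5.2 5.3 4.6 4.2] drag [2.  2.2 1.6] |F| 4.6 fit [226.26   1.79   1.45] res [-0.02  0.09  0.08  0.01]
0 0 0 -0.59 0.2 -0.01 -1;0 0 0 -1.17 0.39 -0.04 -1;0 0 0 -1.77 0.56 -0.09 -1;0 0 0 -2.37 0.72 -0.16 -1;0 0 0 -2.97 0.86 -0.2 -1;0 0 0 -3.57 0.99 -0.24 -1;0 0 0 -4.18 1.1 -0.28 -1;0 0 0 -4.79 1.2 -0.32 -1
```

Call:
{"method": "step_arm", "body": {"increments": "0 0 0 -0.59 0.2 -0.01 -1;0 0 0 -1.17 0.39 -0.04 -1;0 0 0 -1.77 0.56 -0.09 -1;0 0 0 -2.37 0.72 -0.16 -1;0 0 0 -2.97 0.86 -0.2 -1;0 0 0 -3.57 0.99 -0.24 -1;0 0 0 -4.18 1.1 -0.28 -1;0 0 0 -4.79 1.2 -0.32 -1"}}

```text
time: 31.6
tool_pos: [494.0, -142.2, 226.3]
tcp_rot: [3.141, -0.0, -2.792]
contact_force: [0.0, -3.5, 1.6]
grip_width: 21.8
```

```bash
python3 seg.py 8 0 -3.5 1.6
```

```text
th -240.1 N [5.3 4.6 4.2 3.9] drag [2.2 1.6 1.8] |F| 4.3 fit [226.25   1.78   1.43] res [ 0.1   0.09  0.02 -0.03]
0 0 0 -0.61 0.08 0 -1;0 0 0 -1.23 0.15 -0.02 -1;0 0 0 -1.84 0.2 -0.06 -1;0 0 0 -2.46 0.24 -0.12 -1;0 0 0 -3.08 0.27 -0.16 -1;0 0 0 -3.7 0.27 -0.2 -1;0 0 0 -4.31 0.27 -0.23 -1;0 0 0 -4.93 0.25 -0.27 -1
```

Call:
{"method": "step_arm", "body": {"increments": "0 0 0 -0.61 0.08 0 -1;0 0 0 -1.23 0.15 -0.02 -1;0 0 0 -1.84 0.2 -0.06 -1;0 0 0 -2.46 0.24 -0.12 -1;0 0 0 -3.08 0.27 -0.16 -1;0 0 0 -3.7 0.27 -0.2 -1;0 0 0 -4.31 0.27 -0.23 -1;0 0 0 -4.93 0.25 -0.27 -1"}}

```text
time: 32.6
tool_pos: [498.7, -140.1, 226.6]
tcp_rot: [3.141, 0.0, -2.792]
contact_force: [-0.4, -2.3, 0.8]
grip_width: 22.0
```

```bash
python3 seg.py 7 -.4 -2.3 0.8
```

```text
th -251.2 N [4.6 4.2 3.9 2.6] drag [1.6 1.8 1.2] |F| 2.9 fit [226.21   1.74   1.38] res [ 0.14  0.08  0.04 -0.18]
0 0 0 -0.62 -0.04 0.02 -1;0 0 0 -1.23 -0.09 0.02 -1;0 0 0 -1.85 -0.16 0.01 -1;0 0 0 -2.46 -0.24 -0.02 -1;0 0 0 -3.07 -0.34 -0.06 -1;0 0 0 -3.68 -0.45 -0.09 -1;0 0 0 -4.28 -0.58 -0.12 -1
```

Call:
{"method": "step_arm", "body": {"increments": "0 0 0 -0.62 -0.04 0.1 -1;0 0 0 -1.23 -0.09 0.15 -1;0 0 0 -1.85 -0.16 0.15 -1;0 0 0 -2.46 -0.24 0.12 -1;0 0 0 -3.07 -0.34 0.1 -1;0 0 0 -3.68 -0.45 0.07 -1;0 0 0 -4.28 -0.58 0.05 -1"}}

```text
time: 33.48
tool_pos: [502.8, -139.3, 226.6]
tcp_rot: [3.141, -0.0, -2.792]
contact_force: [-2.1, -4.6, 1.7]
grip_width: 21.9
```

```bash
python3 -c "
from h import *
applyrow([0,0,0,0,0,0.17])"; python3 seg.py 7 -2.1 -4.6 1.7
```

```text
th -260.9 N [4.2 3.9 2.6 4.8] drag [1.8 1.2 2.9] |F| 5.7 fit [226.19   1.73   1.35] res [ 0.1   0.06 -0.15 -0.08]
0 0 0 -0.6 -0.14 -0.04 -1;0 0 0 -1.2 -0.29 -0.09 -1;0 0 0 -1.79 -0.47 -0.15 -1;0 0 0 -2.38 -0.65 -0.23 -1;0 0 0 -2.97 -0.85 -0.26 -1;0 0 0 -3.55 -1.06 -0.28 -1;0 0 0 -4.12 -1.29 -0.31 -1
```

Call:
{"method": "step_arm", "body": {"increments": "0 0 0 -0.6 -0.14 -0.02 -1;0 0 0 -1.2 -0.29 -0.06 -1;0 0 0 -1.79 -0.47 -0.1 -1;0 0 0 -2.38 -0.65 -0.14 -1;0 0 0 -2.97 -0.85 -0.17 -1;0 0 0 -3.55 -1.06 -0.19 -1;0 0 0 -4.12 -1.29 -0.21 -1"}}

```text
time: 34.35
tool_pos: [507.1, -139.2, 226.8]
tcp_rot: [3.142, -0.0, -2.792]
contact_force: [-2.3, -3.7, 2.3]
grip_width: 21.7
```

```bash
python3 -c "
from h import *
applyrow([0,0,0,0,0,0.1])"; python3 seg.py 7 -2.3 -3.7 2.3
```

```text
th -270.7 N [3.9 2.6 4.8 4.9] drag [1.2 2.9 2.4] |F| 5.4 fit [226.19   1.72   1.35] res [ 0.07 -0.14 -0.07 -0.03]
0 0 0 -0.57 -0.24 -0.02 -1;0 0 0 -1.13 -0.5 -0.06 -1;0 0 0 -1.69 -0.77 -0.11 -1;0 0 0 -2.24 -1.05 -0.16 -1;0 0 0 -2.78 -1.34 -0.18 -1;0 0 0 -3.32 -1.65 -0.2 -1;0 0 0 -3.84 -1.98 -0.22 -1
```

Call:
{"method": "step_arm", "body": {"increments": "0 0 0 -0.57 -0.24 -0.02 -1;0 0 0 -1.13 -0.5 -0.06 -1;0 0 0 -1.69 -0.77 -0.1 -1;0 0 0 -2.24 -1.05 -0.14 -1;0 0 0 -2.78 -1.34 -0.17 -1;0 0 0 -3.32 -1.65 -0.2 -1;0 0 0 -3.84 -1.98 -0.22 -1"}}

```text
time: 35.22
tool_pos: [511.7, -139.6, 227.0]
tcp_rot: [3.141, 0.0, -2.792]
contact_force: [-1.1, -3.6, 1.7]
grip_width: 21.9
```

```bash
python3 seg.py 7 -1.1 -3.6 1.7
```

```text
th -280.5 N [2.6 4.8 4.9 4.5] drag [2.9 2.4 0.5] |F| 4.6 fit [226.19   1.72   1.34] res [-0.13 -0.06 -0.03 -0.02]
0 0 0 -0.52 -0.33 -0.01 -1;0 0 0 -1.03 -0.68 -0.03 -1;0 0 0 -1.54 -1.04 -0.05 -1;0 0 0 -2.03 -1.41 -0.09 -1;0 0 0 -2.51 -1.79 -0.1 -1;0 0 0 -2.99 -2.19 -0.11 -1;0 0 0 -3.45 -2.6 -0.13 -1
```

Call:
{"method": "step_arm", "body": {"increments": "0 0 0 -0.52 -0.33 -0.01 -1;0 0 0 -1.03 -0.68 -0.03 -1;0 0 0 -1.54 -1.04 -0.05 -1;0 0 0 -2.03 -1.41 -0.09 -1;0 0 0 -2.51 -1.79 -0.1 -1;0 0 0 -2.99 -2.19 -0.11 -1;0 0 0 -3.45 -2.6 -0.13 -1"}}

```text
time: 36.1
tool_pos: [515.6, -140.8, 227.1]
tcp_rot: [3.141, -0.0, -2.792]
contact_force: [-3.7, -2.6, 3.1]
grip_width: 21.7
```

```bash
python3 seg.py 7 -3.7 -2.6 3.1
```

```text
th -290.4 N [4.8 4.9 4.5 5.5] drag [2.4 0.5 2.7] |F| 6.1 fit [226.2    1.74   1.36] res [-0.09 -0.06 -0.05  0.12]
0 0 0 -0.46 -0.41 -0.02 -1;0 0 0 -0.9 -0.84 -0.04 -1;0 0 0 -1.34 -1.28 -0.07 -1;0 0 0 -1.76 -1.73 -0.1 -1;0 0 0 -2.17 -2.2 -0.11 -1;0 0 0 -2.57 -2.67 -0.11 -1;0 0 0 -2.96 -3.15 -0.12 -1
```

Call:
{"method": "step_arm", "body": {"increments": "0 0 0 -0.46 -0.41 -0.05 -1;0 0 0 -0.9 -0.84 -0.09 -1;0 0 0 -1.34 -1.28 -0.12 -1;0 0 0 -1.76 -1.73 -0.14 -1;0 0 0 -2.17 -2.2 -0.15 -1;0 0 0 -2.57 -2.67 -0.16 -1;0 0 0 -2.96 -3.15 -0.17 -1"}}

```text
time: 36.98
tool_pos: [519.4, -142.8, 227.3]
tcp_rot: [3.141, -0.0, -2.792]
contact_force: [-2.9, -1.7, 2.0]
grip_width: 22.1
```

```bash
python3 -c "
from h import *
applyrow([0,0,0,0,0,-0.05])"; python3 seg.py 7 -2.9 -1.7 2
```

```text
th -300.3 N [4.9 4.5 5.5 4.2] drag [0.5 2.7 1.7] |F| 4.5 fit [226.21   1.75   1.36] res [-0.06 -0.06  0.11  0.01]
0 0 0 -0.38 -0.49 0.01 -1;0 0 0 -0.75 -0.99 0.01 -1;0 0 0 -1.1 -1.49 0.02 -1;0 0 0 -1.44 -2.01 0.02 -1;0 0 0 -1.77 -2.53 0.02 -1;0 0 0 -2.08 -3.07 0.02 -1;0 0 0 -2.38 -3.61 0.02 -1
```

Call:
{"method": "step_arm", "body": {"increments": "0 0 0 -0.38 -0.49 0.01 -1;0 0 0 -0.75 -0.99 0.01 -1;0 0 0 -1.1 -1.49 0.02 -1;0 0 0 -1.44 -2.01 0.02 -1;0 0 0 -1.77 -2.53 0.02 -1;0 0 0 -2.08 -3.07 0.02 -1;0 0 0 -2.38 -3.61 0.02 -1"}}

```text
time: 37.85
tool_pos: [523.1, -145.5, 227.3]
tcp_rot: [-3.141, 0.0, -2.792]
contact_force: [-1.7, -0.8, 1.1]
grip_width: 21.6
```

```bash
python3 seg.py 6 -1.7 -.8 1.1
```

```text
th -310.3 N [4.5 5.5 4.2 2.7] drag [2.7 1.7 0.9] |F| 2.8 fit [226.18   1.7    1.35] res [-0.01  0.16  0.07 -0.19]
0 0 0 -0.29 -0.55 0.02 -1;0 0 0 -0.57 -1.1 0.04 -1;0 0 0 -0.83 -1.66 0.06 -1;0 0 0 -1.07 -2.23 0.09 -1;0 0 0 -1.31 -2.8 0.09 -1;0 0 0 -1.53 -3.38 0.1 -1
```

Call:
{"method": "step_arm", "body": {"increments": "0 0 0 -0.29 -0.55 0.08 -1;0 0 0 -0.57 -1.1 0.13 -1;0 0 0 -0.83 -1.66 0.16 -1;0 0 0 -1.07 -2.23 0.18 -1;0 0 0 -1.31 -2.8 0.19 -1;0 0 0 -1.53 -3.38 0.2 -1"}}

```text
time: 38.6
tool_pos: [525.6, -148.2, 227.1]
tcp_rot: [-3.142, 0.0, -2.792]
contact_force: [-2.2, -1.3, 1.9]
grip_width: 21.9
```

```bash
python3 -c "
from h import *
applyrow([0,0,0,0,0,0.1])"; python3 seg.py 7 -2.2 -1.3 1.9
```

```text
th -318.9 N [5.5 4.2 2.7 3.8] drag [1.7 0.9 0.5] |F| 3.8 fit [226.16   1.67   1.35] res [ 0.19  0.1  -0.15 -0.14]
0 0 0 -0.2 -0.58 0 -1;0 0 0 -0.39 -1.17 0 -1;0 0 0 -0.57 -1.76 0.01 -1;0 0 0 -0.73 -2.36 0.03 -1;0 0 0 -0.88 -2.96 0.04 -1;0 0 0 -1.01 -3.56 0.06 -1;0 0 0 -1.13 -4.17 0.07 -1
```

Call:
{"method": "step_arm", "body": {"increments": "0 0 0 -0.2 -0.58 0.04 -1;0 0 0 -0.39 -1.17 0.07 -1;0 0 0 -0.57 -1.76 0.09 -1;0 0 0 -0.73 -2.36 0.1 -1;0 0 0 -0.88 -2.96 0.12 -1;0 0 0 -1.01 -3.56 0.13 -1;0 0 0 -1.13 -4.17 0.14 -1"}}

```text
time: 39.48
tool_pos: [528.0, -151.5, 226.9]
tcp_rot: [3.141, -0.0, -2.792]
contact_force: [-2.6, 0.4, 2.3]
grip_width: 21.5
```

```bash
python3 -c "
from h import *
applyrow([0,0,0,0,0,0.07])"; python3 seg.py 7 -2.6 .4 2.3
```

```text
th -328.9 N [4.2 2.7 3.8 3.8] drag [0.9 0.5 1.7] |F| 4.2 fit [226.15   1.63   1.35] res [ 0.14 -0.11 -0.1  -0.15]
0 0 0 -0.1 -0.61 0.01 -1;0 0 0 -0.19 -1.22 0.02 -1;0 0 0 -0.26 -1.84 0.05 -1;0 0 0 -0.32 -2.45 0.08 -1;0 0 0 -0.36 -3.07 0.1 -1;0 0 0 -0.39 -3.68 0.12 -1;0 0 0 -0.41 -4.3 0.15 -1
```

Call:
{"method": "step_arm", "body": {"increments": "0 0 0 -0.1 -0.61 0.03 -1;0 0 0 -0.19 -1.22 0.06 -1;0 0 0 -0.26 -1.84 0.09 -1;0 0 0 -0.32 -2.45 0.12 -1;0 0 0 -0.36 -3.07 0.15 -1;0 0 0 -0.39 -3.68 0.17 -1;0 0 0 -0.41 -4.3 0.2 -1"}}

```text
time: 40.35
tool_pos: [529.8, -155.4, 226.8]
tcp_rot: [3.141, -0.0, -2.792]
contact_force: [-4.9, 0.3, 2.2]
grip_width: 21.9
```

```bash
python3 -c "
from h import *
applyrow([0,0,0,0,0,0.05])"; python3 seg.py 7 -4.9 .3 2.2
```

```text
th -338.9 N [2.7 3.8 3.8 5.4] drag [0.5 1.7 2.1] |F| 5.9 fit [226.15   1.64   1.35] res [-0.12 -0.11 -0.16  0.03]
0 0 0 0.01 -0.62 -0.01 -1;0 0 0 0.02 -1.24 -0.02 -1;0 0 0 0.06 -1.85 -0.01 -1;0 0 0 0.1 -2.47 0.02 -1;0 0 0 0.17 -3.08 0.04 -1;0 0 0 0.24 -3.7 0.07 -1;0 0 0 0.34 -4.31 0.1 -1
```

Call:
{"method": "step_arm", "body": {"increments": "0 0 0 0.01 -0.62 -0.01 -1;0 0 0 0.02 -1.24 -0.02 -1;0 0 0 0.06 -1.85 -0.01 -1;0 0 0 0.1 -2.47 0.02 -1;0 0 0 0.17 -3.08 0.04 -1;0 0 0 0.24 -3.7 0.07 -1;0 0 0 0.34 -4.31 0.1 -1"}}

```text
time: 41.22
tool_pos: [531.1, -159.8, 226.7]
tcp_rot: [-3.141, 0.0, -2.792]
contact_force: [-4.0, -0.2, 2.2]
grip_width: 22.0
```

```bash
python3 seg.py 8 -4 -.2 2.2
```

```text
th -349.0 N [3.8 3.8 5.4 5.1] drag [1.7 2.1 0.6] |F| 5.1 fit [226.16   1.65   1.35] res [-0.12 -0.17  0.02  0.05]
0 0 0 0.1 -0.61 0 -1;0 0 0 0.23 -1.22 0.01 -1;0 0 0 0.36 -1.82 0.04 -1;0 0 0 0.52 -2.42 0.08 -1;0 0 0 0.68 -3.01 0.11 -1;0 0 0 0.86 -3.6 0.15 -1;0 0 0 1.06 -4.19 0.18 -1;0 0 0 1.27 -4.77 0.21 -1
```

Call:
{"method": "step_arm", "body": {"increments": "0 0 0 0.1 -0.61 0 -1;0 0 0 0.23 -1.22 0.01 -1;0 0 0 0.36 -1.82 0.04 -1;0 0 0 0.52 -2.42 0.08 -1;0 0 0 0.68 -3.01 0.11 -1;0 0 0 0.86 -3.6 0.15 -1;0 0 0 1.06 -4.19 0.18 -1;0 0 0 1.27 -4.77 0.21 -1"}}

```text
time: 42.22
tool_pos: [531.5, -164.5, 226.4]
tcp_rot: [3.141, 0.0, -2.792]
contact_force: [-4.0, 2.2, 2.7]
grip_width: 22.1
```

```bash
python3 seg.py 12 -4 2.2 2.7
```

```text
th -360.5 N [3.8 5.4 5.1 5.5] drag [2.1 0.6 2.2] |F| 5.9 fit [226.17   1.67   1.33] res [-0.2  -0.01  0.02  0.12]
0 0 0 0.22 -0.58 -0.01 -1;0 0 0 0.46 -1.15 0 -1;0 0 0 0.71 -1.71 0.03 -1;0 0 0 0.98 -2.27 0.07 -1;0 0 0 1.25 -2.82 0.11 -1;0 0 0 1.55 -3.37 0.14 -1;0 0 0 1.85 -3.9 0.18 -1;0 0 0 2.17 -4.43 0.22 -1;0 0 0 2.5 -4.96 0.26 -1;0 0 0 2.85 -5.47 0.29 -1;0 0 0 3.2 -5.98 0.33 -1;0 0 0 3.57 -6.47 0.37 -1
```

Call:
{"method": "step_arm", "body": {"increments": "0 0 0 0.22 -0.58 -0.02 -1;0 0 0 0.46 -1.15 -0.02 -1;0 0 0 0.71 -1.71 0 -1;0 0 0 0.98 -2.27 0.04 -1;0 0 0 1.25 -2.82 0.08 -1;0 0 0 1.55 -3.37 0.11 -1;0 0 0 1.85 -3.9 0.14 -1;0 0 0 2.17 -4.43 0.17 -1;0 0 0 2.5 -4.96 0.2 -1;0 0 0 2.85 -5.47 0.23 -1"}}

```text
time: 43.48
tool_pos: [530.8, -170.7, 226.2]
tcp_rot: [3.142, 0.0, -2.792]
contact_force: [-1.6, 1.6, 1.5]
grip_width: 22.2
```

Run:
```python
from h import *
applyrow([0,0,0,-3.57,6.47,-.37]);applyrow([0,0,0,2.85,-5.47,.23])
print(getc()[0]); applyrow([0,0,0,0,0,-40]); print(rowto([506.8,82,195],1.5108).round(3))
```

```text
[ 530.69013807 -170.73740236  226.271     ]
[  0.     -0.      1.98  -64.027 245.657  71.271]
```

Call:
{"method": "step_arm", "body": {"increments": "0 0 0 0 0 -4 -1;0 0 0 0 0 -12 -1;0 0 0 0 0 -40 -1;0 0 0 0 0 -40 -1"}}

```text
time: 43.98
tool_pos: [532.0, -171.4, 268.7]
tcp_rot: [-3.137, 0.004, -2.792]
contact_force: [0.4, 0.3, -2.1]
grip_width: 21.9
```

Call:
{"method": "step_arm", "body": {"increments": "0 0 1.98 -64 245.7 20 -1;0 0 1.98 -64 245.7 20 -1;0 0 1.98 -64 245.7 40 -1;0 0 1.98 -64 245.7 71.3 -1;0 0 1.98 -64 245.7 71.3 -1;0 0 1.98 -64 245.7 71.3 -1;0 0 1.98 -64 245.7 71.3 -1;0 0 1.98 -64 245.7 71.3 -1;0 0 1.98 -64 245.7 71.3 -1;0 0 1.98 -64 245.7 71.3 -1;0 0 1.98 -64 245.7 71.3 -1;0 0 1.98 -64 245.7 71.3 -1;0 0 1.98 -64 245.7 71.3 -1;0 0 1.98 -64 245.7 71.3 -1"}}

```text
time: 45.72
tool_pos: [506.7, 82.0, 194.8]
tcp_rot: [-3.141, -0.0, 1.512]
contact_force: [-0.3, -0.1, -1.0]
grip_width: 21.6
```

Run:
```python
from h import *
from plant import *
applyrow([0,0,1.98,-64,245.7,71.3]);print(getc()[0],getc()[1].as_euler('xyz'))
s=capture("side");np.savez("side5.npz",**s)
o=get_obs();print(o["tool_pos"],o["tcp_rot"],o["contact_force"],o["time"])
crop(s,230,140,110,180,4,"pics/c_s8.png")
```

```text
[506.76035063  82.0309803  194.971     ] [3.14159265 0.         1.5108    ]
[506.76618293  82.02630444 194.88140893] [ 3.14153090e+00 -6.91811469e-05  1.51210180e+00] [-0.11847978  0.33527631 -0.72533546] 45.775
```

View pics/c_s8.png

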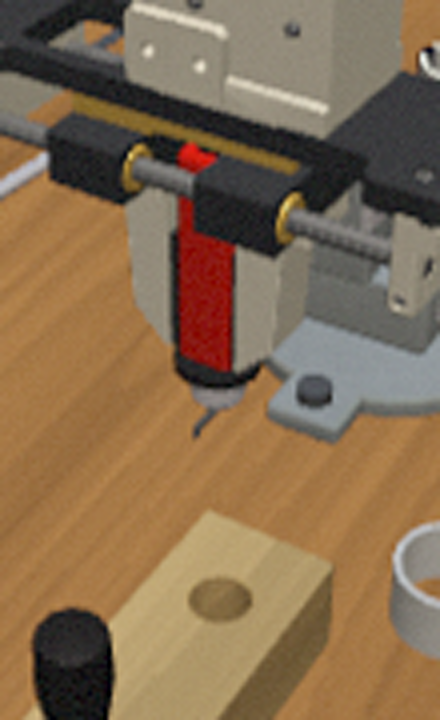

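Run:
```python
from h import *
s=load("side5.npz")
f=lambda x,y:((x+.5)/4-.5+230,(y+.5)/4-.5+140)
print("hole",plane(s,*f(220,599),46)); p=np.array([506.77,82.03,194.88])
g=lambda P:(proj(s,P)-[230,140]+.5)*4-.5
print("pred collar bottom",g(p-[0,0,32]),"pred hole from axis",g([p[0],p[1],46]),"side pred nose end",g(p-[0,0,48]))
```

```text
hole [505.25284688  82.06555765  46.        ]
pred collar bottom [217.99145228 365.16137777] pred hole from axis [216.68242942 597.55510885] side pred nose end [217.79358865 400.28854777]
```

Call:
{"method": "step_arm", "body": {"increments": "0 0 0 0 0 40 -1;0 0 0 0 0 65 -1;0 0 0 0 0 75 -1;0 0 0 0 0 82 -1;0 0 0 0 0 90 -1;0 0 0 0 0 98 -1;0 0 0 0 0 105 -1;0 0 0 0 0 110 -1;0 0 0 0 0 113 -1;0 0 0 0 0 115 -1;0 0 0 0 0 115 -1"}}

```text
time: 47.15
tool_pos: [506.8, 82.0, 79.9]
tcp_rot: [3.142, -0.0, 1.511]
contact_force: [-0.2, 0.9, -0.2]
grip_width: 22.2
```

Call:
{"method": "step_arm", "body": {"increments": "0 0 0 0 0 0.5 -1;0 0 0 0 0 1 -1;0 0 0 0 0 1.5 -1;0 0 0 0 0 1.8 -1;0 0 0 0 0 1.8 -1"}}

```text
time: 47.78
tool_pos: [506.8, 82.0, 78.1]
tcp_rot: [-3.142, -0.0, 1.511]
contact_force: [-0.3, 0.4, -1.5]
grip_width: 22.0
```

Not seated yet, so I lower in finer steps until the collar bears on the block.

Call:
{"method": "step_arm", "body": {"increments": "0 0 0 0 0 0.3 -1;0 0 0 0 0 0.6 -1;0 0 0 0 0 0.6 -1"}}

```text
time: 48.15
tool_pos: [506.8, 82.0, 77.9]
tcp_rot: [3.141, -0.0, 1.511]
contact_force: [-2.4, -0.6, 4.8]
grip_width: 21.9
```

Call:
{"method": "step_arm", "body": {"increments": "0 0 0 0 0 0.3 -1;0 0 0 0 0 0.6 -1;0 0 0 0 0 0.6 -1"}}

```text
time: 48.52
tool_pos: [506.8, 82.1, 77.9]
tcp_rot: [3.141, -0.0, 1.511]
contact_force: [-2.9, -0.4, 11.0]
grip_width: 21.7
```

Call:
{"method": "step_arm", "body": {"increments": "0 0 0 0 0 -0.7 -1;0 0 0 0 0 -0.7 1;0 0 0 0 0 -0.7 1;0 0 0 0 0 -0.7 1;0 0 0 0 0 -0.7 1;0 0 0 0 0 -0.7 1;0 0 0 0 0 -0.7 1;0 0 0 0 0 -0.7 1;0 0 0 0 0 -0.7 1"}}

```text
time: 49.65
tool_pos: [506.8, 82.0, 77.7]
tcp_rot: [3.142, -0.0, 1.511]
contact_force: [0.1, 0.2, -0.2]
grip_width: 91.2
```

Call:
{"method": "step_arm", "body": {"increments": "0 0 0 0 0 -20 1;0 0 0 0 0 -60 1;0 0 0 0 0 -120 1;0 0 0 -30 0 -180 1;0 0 0 -90 0 -200 1;0 0 0 -150 0 -200 1;0 0 0 -210 0 -200 1;0 0 0 -210 0 -200 1;0 0 0 -210 0 -200 1"}}

```text
time: 50.78
tool_pos: [494.0, -127.2, 277.5]
tcp_rot: [-3.141, -0.001, 1.51]
contact_force: [0.4, -0.2, 0.1]
grip_width: 91.9
```

Run:
```python
from h import *
from plant import *
for n in("side","top"):
    c=capture(n);np.savez(n+"9.npz",**c);cv2.imwrite(f"pics/{n}9.png",c["frame"][:,:,::-1])
    a=load(n+"0.npz")["frame"].astype(int);d=np.abs(a-c["frame"].astype(int)).max(2)
    for nm,b in (dict(tool=(262,235,45,65),sd=(235,288,30,55),oil=(180,195,35,60),off=(325,268,38,38)) if n=="side" else dict(tool=(230,240,40,35),sd=(185,243,25,25),oil=(262,128,32,36),off=(272,274,32,32))).items():
        x,y,w,h=b;print(n,nm,(d[y:y+h,x:x+w]>40).sum())
o=get_obs();print(o["tool_pos"],o["contact_force"],o["time"],o["grip_width"])
crop(load("side9.npz"),210,220,160,150,4,"pics/c_s9.png")
```

```text
side tool 169
side sd 0
side oil 0
side off 0
top tool 7
top sd 0
top oil 0
top off 0
[ 494.21626397 -126.25144619  277.59816934] [-0.91697995 -0.38090217  0.62004866] 50.875 91.56360478841684
```

View pics/c_s9.png

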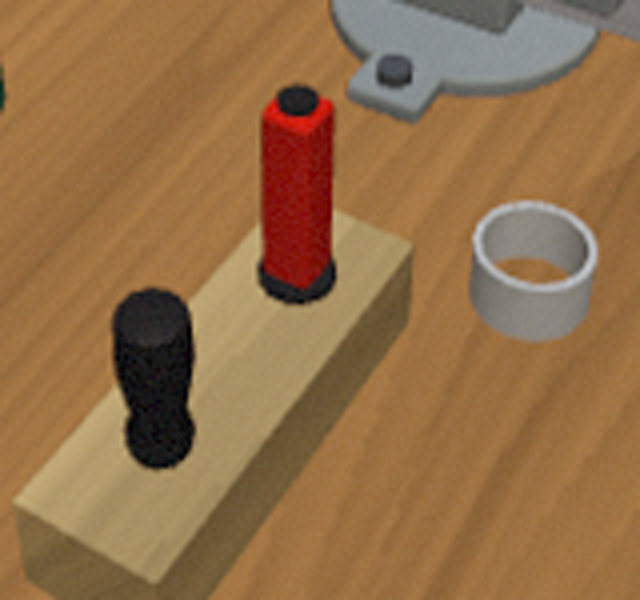

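View pics/top9.png

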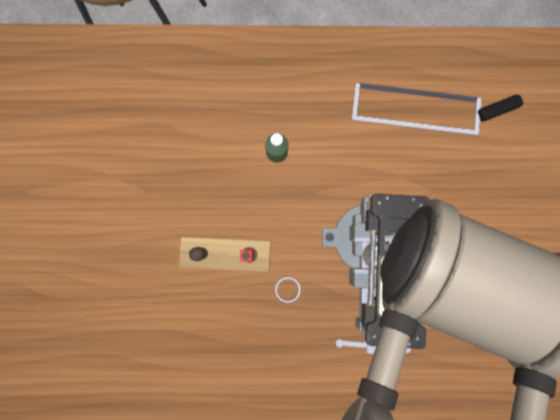

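The tool at (297,190) in the crop stands upright with its collar flat on the block, and the screwdriver, oil bottle and offcut haven't changed in either view. The gripper is clear of everything, so I'm handing in.

```bash
python3 -c "
from plant import *
print(close_job())"
```

```text
the job is handed in; nothing more can be done
None
```

I ran the blade once round the inside edge of the tube, stood the tool back in its hole, and handed the job in at about 51 s.

- **The turn:** It started at the seam and went clockwise, overlapping the start by about 16°. The blade moved along the edge at about 4.4 mm/s and took about 34 s. I adjusted the height by feel after each short stretch.
- **Blade force:** Force along the edge normal was mostly 4–5.5 N. Single readings dipped to 2.2, 2.6 and 2.7 N, below the good range, and peaked at 6.2 N. The highest total force was about 6.5 N. Force was read only at the end of each 0.6–1.25 s stretch, with about ±0.5 N of noise, so I can't rule out brief moments outside these values.
- **Edge height:** The edge seemed to rise and fall by about ±2.1 mm, more than the 1.6 mm given. My estimate of the tube centre was probably a little off, so I moved the path 0.7 mm partway round.
- **Return:** The collar was pressed onto the block until it pushed back at about 11 N, then released. The final pictures show the tool upright and fully down, about 1 mm from where it first stood, within the hole's clearance.
- **Other things:** The screwdriver, oil bottle and offcut show no change in either camera view, and the gripper ended clear of everything.

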